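Refit the tripod collar on a telephoto lens

ROBOT

A 7-joint arm with a two-finger parallel gripper is mounted at the origin on the work surface. World frame = base frame: x ahead of the robot, y to its left, z up, the work surface at z = 0. Lengths are in m, angles in rad, forces in N, time in s.
With the tool pointing down it reaches from about 0.35 to 0.9 m from the base axis. Payload 19.9 kg.
Tool frame: the origin (TCP) lies at the very end of the fingers, on their centre line; the grasp point (between the pads) lies 19 mm behind it (bot.grip_point_offset is the distance from the TCP to the grasp point, in m); z points along the fingers, x is the direction in which the jaws open and shut, and the axes are right-handed (so a half turn about z gives the same grasp; the last joint's range is limited). The gripper opens to 94 mm and grips with 3 to 60 N. Pads are 16 mm wide; open, the fingers measure 119 mm over their backs; the gripper's body (75 mm by 177 mm) begins 78 mm behind the grasp point.
Start: joints at [1.19, 0.417, -0.01, 1.614, 0.005, 1.111, -0.053], TCP at [0.208, -0.589, 0.205] pointing down, gripper open.
Joint ranges: [-2.81, 2.81], [-0.39, 2.02], [-1.27, 1.25], [0.06, 2.57], [-1.19, 4.33], [0.19, 2], [-2.82, 2.82]. Speed limits (rad/s): [1.89, 1.89, 2.39, 2.39, 3.01, 3.01, 3.01].

INTERFACE

Orientations are given as a unit quaternion [x, y, z, w].
In Python, from cell import bot gives the robot as it stands.
- The arm moves only by the tool drive_tool, never from a script. Its argument "targets" is a list that holds one entry, the list of rows, each a list of 4 numbers: the shift along the tool's x, y, z as a fraction of full scale, then the turn about the tool's z as a fraction of full scale. A call has 1 to 20 rows; each row is the pose to reach, as a shift and turn from the pose commanded when the call began, along the tool's axes at that moment, turning the shorter way round; what a row does not reach only later rows make up. Full scale, the value 1, is 20 cm for a shift and 180 degrees for a turn. A row lasts 1/12 s, in which the tool goes at most 41.7 mm and 7.16 degrees, less where a joint would pass 70% of its speed; a pose out of reach is approached as far as the arm can. A call with a number of a shift or a turn outside -1 to 1 is refused whole. A call with a gripper value outside its range is refused whole. "claw" is the opening, from -1 (shut) to 1 (fully open), set as the call begins (left out, the last holds). The fingers move at their own pace and stop on an object; the grip force is fixed at half the most. Time passes only in rows, so rows that repeat a pose let the fingers close. It gives the time, the measured TCP pose, the force and the opening at its end, in the units of the state.
- bot.sense(): the state, without advancing time (a new reading comes with each control period).
- bot.get_image(name): name is "scene" or "top" or "wrist"; returns a dict with "color" (420x560x3 uint8, red, green, blue), "fov_y" (degrees; the focal length in pixels is half the picture's height over the tangent of half this angle, whatever the lens; pixels are square), "cx", "cy" (the principal point, pixels), "R" (3x3) and "t" (3): a world point X has camera coordinates R X + t; the wrist camera has in their place "hand_eye" (4x4, takes a point from camera to tool coordinates, whose origin is the TCP and whose axes are the tool frame's). Camera axes: x right, y down, z forward; pixel columns grow to the right and rows downward; lengths in m; the calibration is good to about 2 mm. The wrist camera is an equidistant fisheye: a pixel r from the principal point sees the ray r / f radians off the axis. A picture is of the moment at which its call begins: read the wrist's pose just before it. There is no depth.
- bot.close_job(): hands the job in, once; it reports no verdict.
The state is a dict: "clock": time; "qpos": joint angles; "qvel": joint speeds; "joint_efforts": joint torques, N m; "position": TCP position; "tcp_rot": TCP orientation; "contact_force": force on the tool from outside, world axes, zero at the start; "ft_torque": the same for the moment, N m; "width": opening from 0.0 (shut) to 1.0 (fully open).
Only numpy, scipy, OpenCV 4.12 (cv2) and the standard library are available. Lean on these libraries where they do the work, as an engineer would, in place of code of your own. Each camera call takes 0.05 s, during which the arm holds its last target.

TASK

Put the tripod collar back on the telephoto lens that stands nose down on the bench: slide it over the rear end of the lens and lower it, without letting it drop, until it sits fully home on the shoulder, with its foot directly opposite the distance window. Then put the rear cap over the lens mount so that it sits level and all the way down. Keep the lens upright where it stands, and leave the camera, the blower and the short lens alone.

Things in the scene. Friction and masses are not known exactly. Their poses are not given: they have to be found in the camera images.
- lens: telephoto lens, off-white, loose, 1.3 kg, 212 mm tall, upright, nose down. Origin: centre of underside; z up the axis; x to the distance-window side. Diameters: front cap 86 (to 10 mm up), body with black ribbed ring 90 (10-56), cone to 76 (56-85), flat shoulder at 85, slim rear barrel 56 (85-188), short cone (188-194), steel mount tube 50 (194-212)
- lens_seat (a point): point on the lens axis at the height of the shoulder on which the collar sits, 85 mm above the lens's underside. The slim barrel stands 127 mm above it, close to the collar's foot: a gripper holding the foot must lean away from the lens 30 to 40 degrees or its body hits the barrel
- lens_rear (a point): centre of the flat top of the lens's mount tube (with the dark rear glass), 212 mm above its underside
- lens_window (a point): centre of the distance window, a raised black frame 36 x 22 mm with a pane, on the cone on the lens's x side: 45 mm out from the axis, 71 mm above the underside. A short black index line at the top of the rear barrel stands in line with it
- collar: tripod collar, dark metal, loose, 0.18 kg: ring 72 mm outside, bore 59 mm, 24 mm high, with a foot. Origin: centre of the bore at the lower face; z up the bore. Stands bore upright and goes on the lens the same way up; fitted, its x axis points as the lens's x and its origin is at lens_seat. A clamp knob 18 mm across sticks out on +y to 57 mm from the axis
- collar_foot (a point): grip point in the middle of the foot: an upright plate on the collar's -x side, 12 mm thick (x -48 to -60 mm), 32 mm wide along y, 58 mm high from the ring's lower face, on a neck 20 mm wide, 24 mm high. The point is 54 mm from the bore axis, 38 mm above the lower face; grip across the 32 mm width
- cap: push-on rear cap, black plastic, 30 g: round cup, mouth down, 62 mm outside, 54 mm inside, 21 mm high, 15 mm deep. Origin: centre of its mouth (lower rim); z up. Wider than the collar's bore, so the collar cannot pass over it. All the way down, its roof rests on the mount tube and its origin is 197 mm above the lens's underside
- camera: bystander: black camera body, 138 mm wide, about 100 mm tall; origin at the centre of its underside. Leave alone
- blower: bystander: black rubber dust blower standing upright, 54 mm across, 136 mm tall; origin at the centre of its underside. Leave alone
- short_lens: bystander: short black lens with caps, 62 mm across, 57 mm tall; origin at the centre of its underside. Leave alone

How it is judged:
On the way, in this order (a step that is already met when the one before it is completed fails the run):
1. the collar sits on the lens's shoulder, level, foot opposite the window, let go of (distance between collar and lens_seat below 0.006 m and angle between the z axis of collar and the z axis of lens, either way round below 0.07 rad and x of collar_foot in the frame of lens below -0.04 m and y of collar_foot in the frame of lens between -0.014 and 0.014 m and contact force between the fingers and collar below 0.1 N), for 0.2 s.
2. the cap is all the way down over the mount (z of cap in the frame of lens between 0.193 and 0.2 m and horizontal distance between cap and lens below 0.006 m and angle between the z axis of cap and the z axis of lens, either way round below 0.1 rad), for 0.2 s.
At the end, for the whole second after the job is handed in: Collar on the shoulder (within 6 mm of lens_seat, within 4 deg of the lens axis), foot opposite the window within 14 mm; cap 193 to 200 mm up the lens, within 6 mm of its axis and 6 deg; lens upright (2 deg), within 30 mm of its start; all at rest (all of step 2 and distance between collar and lens_seat below 0.006 m and angle between the z axis of collar and the z axis of lens, either way round below 0.07 rad and x of collar_foot in the frame of lens below -0.04 m and y of collar_foot in the frame of lens between -0.014 and 0.014 m and angle between lens's own z axis and vertical below 0.03 rad and distance of lens from where it was at the start of the episode below 0.03 m and linear speed of each of lens, collar, cap below 0.01 m/s); the robot touches nothing.
It fails at once if the lens tips by more than 11 degrees or is shoved more than 30 mm (angle between lens's own z axis and vertical above 0.2 rad or distance of lens from where it was at the start of the episode above 0.03 m).
It fails at once if the collar is dropped down the barrel instead of lowered (falls faster than 0.3 m/s around the barrel) (horizontal distance between collar and lens below 0.01 m and z of collar in the frame of lens below 0.188 m and linear speed of collar above 0.3 m/s).
It fails at once if the camera, the blower or the short lens is moved by more than 20 mm (distance of any of camera, blower, short_lens from where it was at the start of the episode above 0.02 m).
It also fails if it takes over 66 s, if anything falls off the work surface, if the arm or the gripper's body presses on something with over 40 N, if the wrist force passes 120 N, or if a joint passes its speed limit or range.

## Working session

There is one attempt and no reset: what is moved stays moved. The work goes in short steps, Python scripts to look and compute and a tool call to move; the robot and the scene stay as the last step left them, time stands still between calls to the robot, and variables do not carry over. Pictures are saved under pics/ and viewed, and the job is handed in when it is done.

Besides the shell and the picture viewer there is one more tool, called after "Emit:" by a JSON object that holds its "fn" and its "kwargs", one argument or row to a line. drive_tool: Moves the arm, as the interface text tells. Its arguments: {"type":"object","properties":{"targets":{"type":"array"},"claw":{"type":"number"}},"required":["targets"]}

```bash
ls; mkdir -p pics; cat > h.py <<'E'
import numpy as np,cv2
from cell import bot
from scipy.spatial.transform import Rotation as Rot
def grab(n,f=None):
    s=bot.sense(); d=bot.get_image(n); d['s']=s
    if f: cv2.imwrite('pics/'+f,d['color'][:,:,::-1])
    return d
def foc(d): return d['color'].shape[0]/2/np.tan(np.radians(d['fov_y'])/2)
def ray(d,u,v):
    f=foc(d)
    x,y=u-d['cx'],v-d['cy']
    if 'hand_eye' in d:
        r=np.hypot(x,y); th=r/f
        c=np.array([x/r*np.sin(th),y/r*np.sin(th),np.cos(th)]) if r>0 else np.array([0,0,1.])
        H=np.array(d['hand_eye']);Rt=Rot.from_quat(d['s']['tcp_rot']).as_matrix();p=np.array(d['s']['position'])
        return p+Rt@H[:3,3], Rt@H[:3,:3]@c
    R=np.array(d['R']);t=np.array(d['t'])
    w=R.T@np.array([x/f,y/f,1]); return -R.T@t, w/np.linalg.norm(w)
def onz(d,u,v,z):
    o,w=ray(d,u,v); return o+w*(z-o[2])/w[2]
def proj(d,X):
    f=foc(d)
    if 'hand_eye' in d:
        H=np.array(d['hand_eye']);Rt=Rot.from_quat(d['s']['tcp_rot']).as_matrix();p=np.array(d['s']['position'])
        c=H[:3,:3].T@(Rt.T@(np.array(X)-p)-H[:3,3]); r=np.hypot(c[0],c[1]);th=np.arctan2(r,c[2])
        return np.array([d['cx']+f*th*c[0]/r,d['cy']+f*th*c[1]/r])
    c=np.array(d['R'])@X+np.array(d['t']); return np.array([d['cx']+f*c[0]/c[2],d['cy']+f*c[1]/c[2]])
def tri(rs):
    A=np.zeros((3,3));b=np.zeros(3)
    for o,w in rs:
        w=w/np.linalg.norm(w);P=np.eye(3)-np.outer(w,w);A+=P;b+=P@o
    X=np.linalg.solve(A,b)
    return X,[float(np.linalg.norm((np.eye(3)-np.outer(w,w))@(X-o))) for o,w in rs]
E
python3 - <<'E'
from h import *
np.set_printoptions(precision=4,suppress=True)
for n in['scene','top','wrist']:
    d=grab(n,n+'0.png'); print(n,d['fov_y'],d['cx'],d['cy'])
    if 'R' in d: print(-np.array(d['R']).T@d['t'],np.array(d['R'])[2])
    else: print(np.array(d['hand_eye']))
print(bot.sense(), bot.grip_point_offset)
E
```

```text
pics
scene 50.86793618416077 277.79133646644937 209.90143597894016
[1.2122 0.4167 1.0196] [-0.5091 -0.3386 -0.7913]
top 57.16202273832334 275.8583917502262 201.98156163322275
[0.5293 0.0215 1.0717] [ 0.1292 -0.0039 -0.9916]
wrist 65.70646984690485 280.9098984172066 203.22350840380466
[[ 1.      0.0005  0.0001 -0.0001]
 [-0.0005  0.9694  0.2455 -0.071 ]
 [ 0.     -0.2455  0.9694 -0.1803]
 [ 0.      0.      0.      1.    ]]
{'clock': 0.15, 'qpos': array([ 1.1905,  0.4178, -0.0103,  1.614 ,  0.0046,  1.1107, -0.053 ]), 'qvel': array([ 0.0009, -0.0023, -0.0009, -0.0022, -0.0005,  0.0007,  0.0004]), 'joint_efforts': array([  0.0007, -85.1529,   0.6389, -42.6135,  -0.0488,   0.0171,
         0.    ]), 'position': array([ 0.2077, -0.5892,  0.205 ]), 'tcp_rot': array([ 0.8162, -0.5777, -0.0004, -0.0003]), 'contact_force': array([ 0.3014, -0.9   , -0.2986]), 'ft_torque': array([-0.0153,  0.0071,  0.0203]), 'width': 0.9996962641588624} 0.0188
```

View pics/scene0.png

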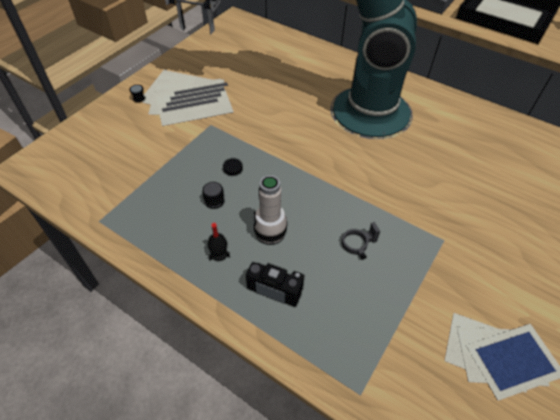

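View pics/top0.png

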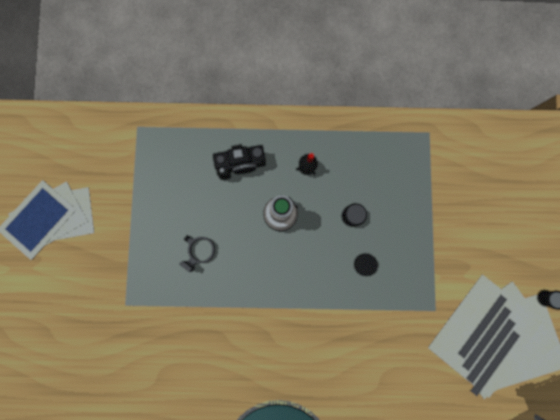

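View pics/wrist0.png

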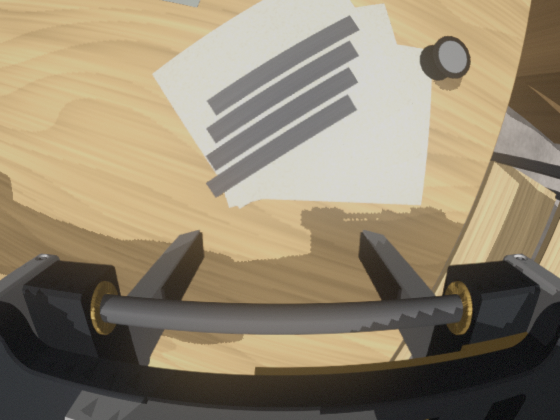

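```bash
python3 - <<'E'
import cv2
a=cv2.imread('pics/top0.png')[120:300,160:400]; cv2.imwrite('pics/topz.png',cv2.resize(a,None,fx=3.3,fy=3.3,interpolation=cv2.INTER_CUBIC))
a=cv2.imread('pics/scene0.png')[150:310,195:395]; cv2.imwrite('pics/scenez.png',cv2.resize(a,None,fx=3.7,fy=3.7,interpolation=cv2.INTER_CUBIC))
E
```

```text
(no output)
```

View pics/topz.png

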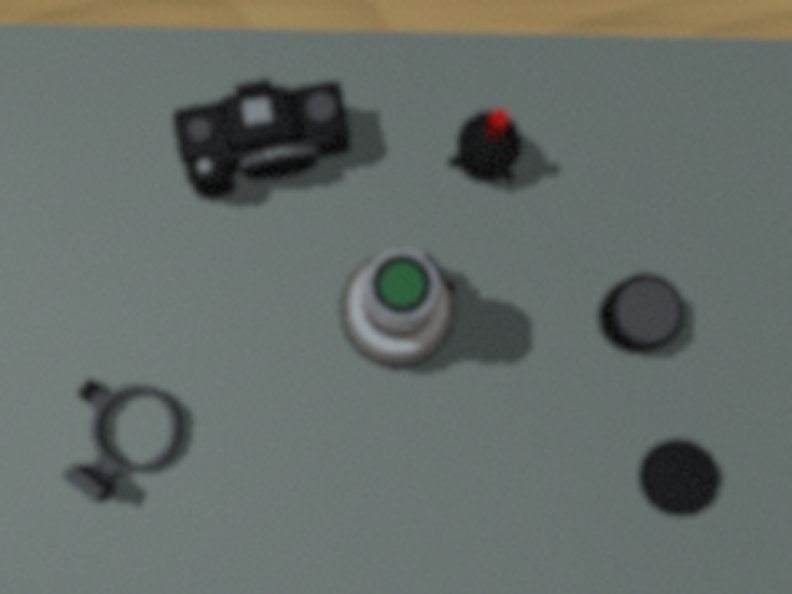

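View pics/scenez.png

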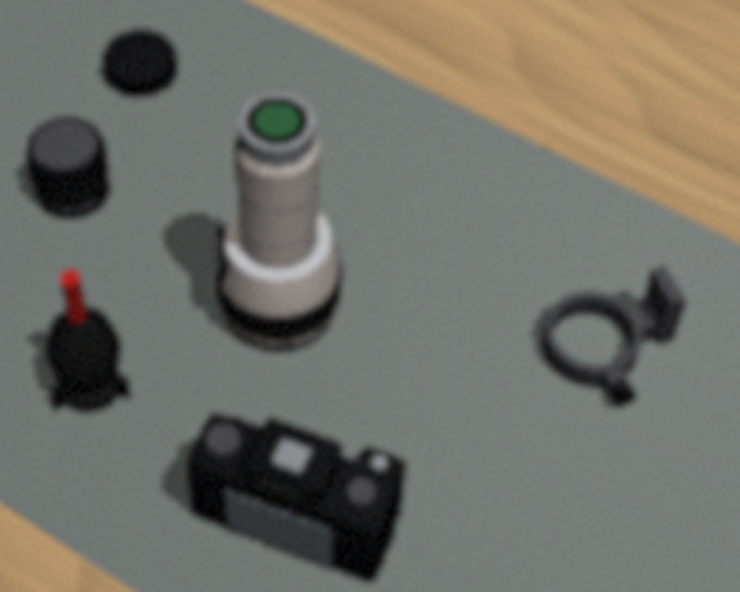

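```bash
python3 - <<'E'
from h import *
np.set_printoptions(precision=4,suppress=True)
t=grab('top');s=grab('scene')
T=lambda x,y:(160+x/3.3,120+y/3.3); S=lambda x,y:(195+x/3.7,150+y/3.7)
for n,a,b in [('rear',T(402,284),S(277,120)),('footTop',T(86,472),S(662,278)),('knob',T(92,390),S(621,392)),('captop',T(680,476),S(140,58)),('ringtop',T(144,425),S(588,333)),('blower tip',T(499,115),S(70,278))]:
    print(n,*tri([ray(t,*a),ray(s,*b)]))
print(onz(t,*T(145,428),.024),onz(t,*T(446,285),.075),onz(t,*T(260,110),.09))
E
```

```text
rear [0.6322 0.0054 0.209 ] [0.0010245226514488085, 0.0010245226514488067]
footTop [0.497  0.2471 0.0667] [0.001513151334378869, 0.0015131513343789747]
knob [0.5625 0.2583 0.0092] [0.0017010063637990613, 0.001701006363799147]
captop [ 0.5004 -0.2293  0.0126] [0.0015565765054748322, 0.0015565765054747708]
ringtop [0.5339 0.2141 0.0132] [0.0027074716323133205, 0.002707471632313287]
blower tip [ 0.7711 -0.0672  0.1329] [0.001466651230991086, 0.0014666512309913326]
[0.5327 0.2089 0.024 ] [ 0.6486 -0.0329  0.075 ] [0.7835 0.1166 0.09  ]
```

```bash
cat >> h.py <<'E'
def to(p,yaw=None):
    s=bot.sense();R=Rot.from_quat(s['tcp_rot']).as_matrix();d=R.T@(np.array(p)-s['position'])
    cy=np.degrees(np.arctan2(R[1,1],R[0,1]))
    tr=0 if yaw is None else -((yaw-cy+180)%360-180)
    print('pos',np.round(s['position'],4),'tooly yaw %.2f'%cy,'dist %.3f'%np.linalg.norm(d),'-> frac',np.round(d/0.2,4),'turn',round(tr/180,4))
E
python3 - <<'E'
from h import *
to((.33,-.43,.36),-125)
E
```

```text
pos [ 0.2076 -0.5893  0.2052] tooly yaw -160.59 dist 0.254 -> frac [-0.5484 -0.8417 -0.774 ] turn -0.1977
```

Emit:
{"fn": "drive_tool", "kwargs": {
  "targets": [
    [[-0.09,-0.14,-0.13,-0.033],[-0.18,-0.28,-0.26,-0.066],[-0.27,-0.42,-0.39,-0.1],[-0.36,-0.56,-0.52,-0.133],[-0.45,-0.7,-0.65,-0.166],[-0.55,-0.84,-0.77,-0.2],[-0.55,-0.84,-0.77,-0.2]]
  ]
}}

```text
clock: 0.83
position: [0.3345, -0.4259, 0.3642]
tcp_rot: [0.957, -0.291, 0.003, 0.001]
contact_force: [0.5, 0.8, 0.3]
width: 1.0
```

```bash
python3 - <<'E'
from h import *
to((.5,-.27,.42),-95)
print(bot.sense()['clock'])
E
```

```text
pos [ 0.3345 -0.4259  0.3642] tooly yaw -123.80 dist 0.234 -> frac [ 0.2558 -1.1081 -0.2779] turn -0.16
0.8333
```

Emit:
{"fn": "drive_tool", "kwargs": {
  "targets": [
    [[0.05,-0.18,-0.05,-0.03],[0.1,-0.36,-0.1,-0.06],[0.15,-0.54,-0.15,-0.09],[0.2,-0.72,-0.2,-0.12],[0.25,-0.9,-0.25,-0.16],[0.25,-1.0,-0.28,-0.16],[0.25,-1.0,-0.28,-0.16]]
  ]
}}

```text
clock: 1.42
position: [0.4873, -0.2896, 0.4164]
tcp_rot: [0.999, -0.047, 0.001, -0.0]
contact_force: [0.6, -0.1, 0.4]
width: 1.0
```

```bash
python3 - <<'E'
from h import *
to((.55,-.09,.42),-75)
print(bot.sense()['clock'])
E
```

```text
pos [ 0.4873 -0.2896  0.4164] tooly yaw -95.43 dist 0.209 -> frac [ 0.2176 -1.0232 -0.0168] turn -0.1135
1.4167
```

Emit:
{"fn": "drive_tool", "kwargs": {
  "targets": [
    [[0.04,-0.17,0,-0.02],[0.08,-0.34,0,-0.04],[0.12,-0.51,0,-0.06],[0.16,-0.68,0,-0.08],[0.2,-0.85,0,-0.1],[0.22,-1.0,0,-0.11],[0.22,-1.0,0,-0.11],[0.22,-1.0,0,-0.11]]
  ]
}}

```text
clock: 2.08
position: [0.5483, -0.0984, 0.4152]
tcp_rot: [0.992, 0.123, -0.0, -0.0]
contact_force: [0.1, -0.7, -0.1]
width: 1.0
```

```bash
python3 - <<'E'
from h import *
d=grab('wrist','w1.png')
print(bot.sense()['clock'],d['s']['position'],d['s']['tcp_rot'])
E
```

```text
2.1333 [ 0.54827822 -0.09835084  0.4151541 ] [ 9.92465741e-01  1.22522342e-01 -1.49104313e-04 -8.08434765e-05]
```

View pics/w1.png

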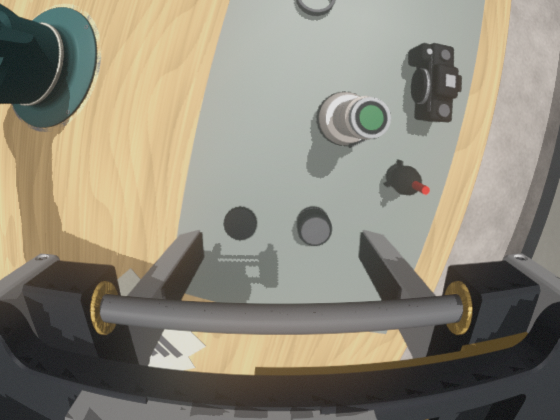

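```bash
python3 - <<'E'
from h import *
to((.60,.08,.42),-67)
E
```

```text
pos [ 0.5481 -0.0998  0.4152] tooly yaw -76.06 dist 0.187 -> frac [ 0.4686 -0.81   -0.0245] turn -0.0503
```

Emit:
{"fn": "drive_tool", "kwargs": {
  "targets": [
    [[0.09,-0.16,0,-0.02],[0.18,-0.32,0,-0.04],[0.27,-0.48,0,-0.05],[0.36,-0.64,0,-0.05],[0.47,-0.81,0,-0.05],[0.47,-0.81,0,-0.05],[0.47,-0.81,0,-0.05],[0.47,-0.81,0,-0.05]]
  ]
}}

```text
clock: 2.8
position: [0.6005, 0.0789, 0.415]
tcp_rot: [0.98, 0.198, -0.0, 0.0]
contact_force: [0.1, -1.0, 0.5]
width: 1.0
```

```bash
python3 - <<'E'
from h import *
d=grab('wrist','w2.png')
print(bot.sense()['clock'],d['s']['position'],d['s']['tcp_rot'],d['s']['qvel'])
E
```

```text
2.85 [0.60051015 0.07893683 0.41501421] [ 9.80154275e-01  1.98235745e-01 -3.57027172e-04  2.43713212e-04] [ 1.92919505e-02 -1.08912072e-02  3.08548525e-03  4.49378954e-03
 -5.49795665e-04  5.29293702e-05  1.01447115e-03]
```

View pics/w2.png

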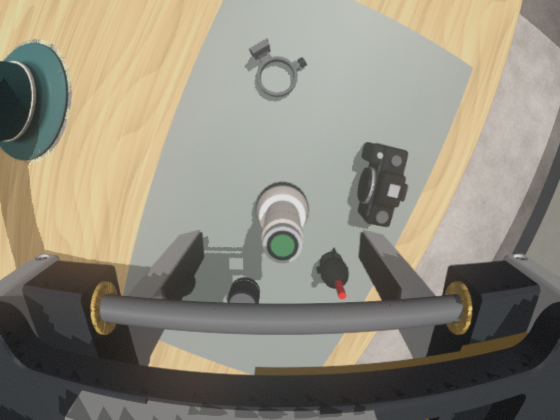

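```bash
python3 - <<'E'
import cv2,numpy as np
a=cv2.imread('pics/w1.png'); b=cv2.imread('pics/w2.png')
A=cv2.resize(a[80:160,300:400],None,fx=5,fy=5,interpolation=cv2.INTER_CUBIC)
B=cv2.resize(b[175:275,235:330],None,fx=4,fy=4,interpolation=cv2.INTER_CUBIC)
c=np.zeros((400,890,3),np.uint8); c[:400,:500]=A; c[:400,510:]=B
cv2.imwrite('pics/z1.png',c[:, :800] if 0 else cv2.resize(c,(800,360)))
B=cv2.resize(b[30:110,235:315],None,fx=7,fy=7,interpolation=cv2.INTER_CUBIC)
cv2.imwrite('pics/z2.png',B)
E
```

```text
(no output)
```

View pics/z1.png

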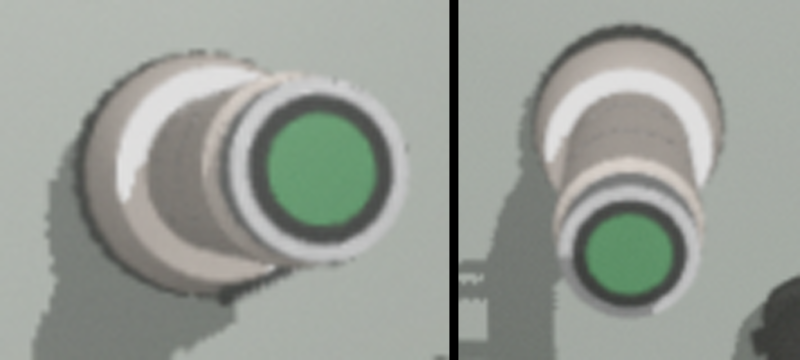

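View pics/z2.png

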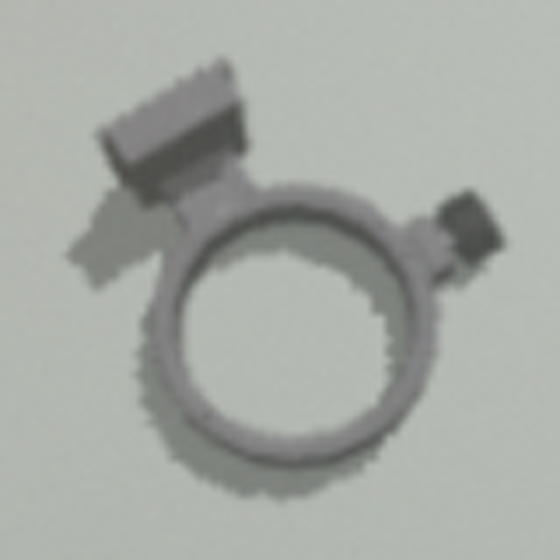

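```bash
python3 - <<'E'
from h import *
to((.66,-.10,.42),-67)
E
```

```text
pos [0.6005 0.0785 0.4152] tooly yaw -67.17 dist 0.188 -> frac [-0.0719  0.9383 -0.0234] turn -0.001
```

Emit:
{"fn": "drive_tool", "kwargs": {
  "targets": [
    [[0,0.18,0,0],[0,0.36,0,0],[0,0.54,0,0],[0,0.72,0,0],[0,0.9,0,0],[0,1.0,0,0],[0,1.0,0,0]]
  ]
}}

```text
clock: 3.43
position: [0.6787, -0.1111, 0.4141]
tcp_rot: [0.981, 0.195, -0.001, 0.001]
contact_force: [0.7, 0.4, 0.6]
width: 0.998
```

Emit:
{"fn": "drive_tool", "kwargs": {
  "targets": [
    [[0,0.18,0,0],[0,0.36,0,0],[0,0.45,0,0],[0,0.45,0,0],[0,0.45,0,0],[0,0.45,0,0]]
  ]
}}

```text
clock: 3.93
position: [0.7131, -0.1863, 0.4157]
tcp_rot: [0.98, 0.199, 0.0, -0.0]
contact_force: [0.1, 0.5, 0.4]
width: 0.998
```

```bash
python3 - <<'E'
from h import *
d=grab('wrist','w3.png')
print(bot.sense()['clock'],d['s']['position'],d['s']['tcp_rot'],d['s']['qvel'])
E
```

```text
3.9833 [ 0.71307635 -0.18632618  0.4157156 ] [ 9.79982855e-01  1.99081892e-01  6.39726749e-05 -1.22671015e-05] [-0.01325128 -0.01179335 -0.00701948  0.00337767  0.0023313  -0.0006293
 -0.00045091]
```

View pics/w3.png

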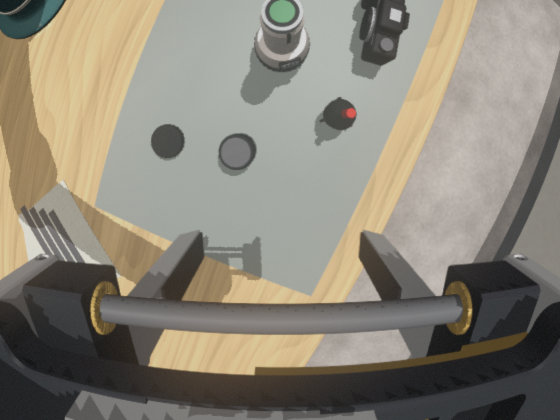

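```bash
python3 - <<'E'
import cv2
b=cv2.imread('pics/w3.png')
cv2.imwrite('pics/z3.png',cv2.resize(b[0:80,240:330],None,fx=7,fy=7,interpolation=cv2.INTER_CUBIC))
E
```

```text
(no output)
```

View pics/z3.png

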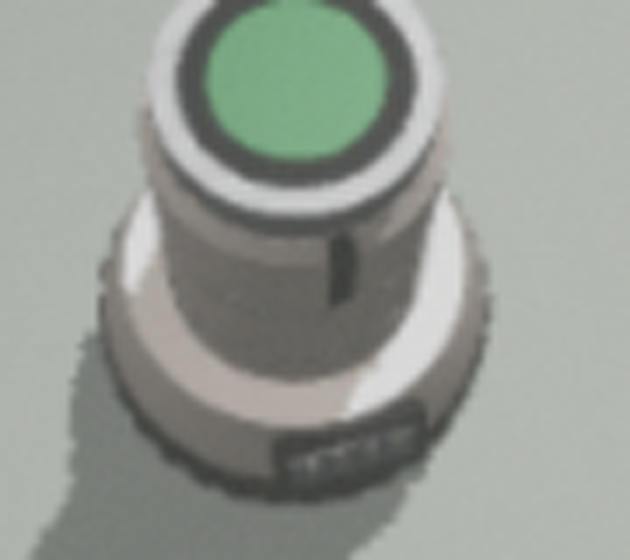

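```bash
cat > cap.py <<'E'
from h import *
E
python3 - <<'E'
from h import *
np.set_printoptions(precision=4,suppress=True)
w=bot.get_image('wrist')
def D(f,p,q):
    d={k:w[k] for k in('hand_eye','cx','cy','fov_y')}; d['color']=cv2.imread('pics/'+f)[:,:,::-1]; d['s']=dict(position=np.array(p),tcp_rot=np.array(q)); return d
d1=D('w1.png',[0.54827822,-0.09835084,0.4151541],[9.92465741e-01,1.22522342e-01,-1.49104313e-04,-8.08434765e-05])
d2=D('w2.png',[0.60051015,0.07893683,0.41501421],[9.80154275e-01,1.98235745e-01,-3.57027172e-04,2.43713212e-04])
d3=D('w3.png',[0.71307635,-0.18632618,0.4157156],[9.79982855e-01,1.99081892e-01,6.39726749e-05,-1.22671015e-05])
import pickle;pickle.dump([d1,d2,d3],open('d.pkl','wb'))
t=grab('top'); s=grab('scene')
rs=[]
for n,d in(('1',d1),('2',d2),('3',d3),('t',t),('s',s)):
    c=d['color'].astype(int); m=((c[:,:,1]-c[:,:,0]>30)&(c[:,:,1]-c[:,:,2]>8)).astype(np.uint8)
    if n=='s': m[:150]=0;m[:,:240]=0;m[210:]=0;m[:,300:]=0
    if n=='t': m[:190]=0;m[230:]=0
    k,l,st,ce=cv2.connectedComponentsWithStats(m); i=1+np.argmax(st[1:,4]); print(n,st[i],ce[i])
    print('  at z.212',onz(d,*ce[i],.212)); rs.append(ray(d,*ce[i]))
print('wrist tri',tri(rs[:3])); print('2',tri(rs[1:3])); print('12',tri(rs[:2])); print('all',tri(rs))
W=onz(d3,290,63.6,.071); 
print('win',W,'idx',onz(d3,240+341/7,270/7,.182))
# cap & collar
def blob(d,roi):
    x0,x1,y0,y1=roi; g=d['color'].mean(2); m=np.zeros(g.shape,np.uint8); m[y0:y1,x0:x1]=(g[y0:y1,x0:x1]<62)
    k,l,st,ce=cv2.connectedComponentsWithStats(m); i=1+np.argmax(st[1:,4]); return st[i],ce[i]
a=blob(d1,(215,265,200,245)); b=blob(d3,(145,190,120,165)); print(a,b)
print('cap',tri([ray(d1,*a[1]),ray(d3,*b[1])]),onz(d1,*a[1],.021),onz(d3,*b[1],.021))
E
```

```text
1 [360 105  23  25 465] [370.9828 117.1441]
  at z.212 [0.6332 0.0056 0.212 ]
2 [271 235  24  22 408] [282.0123 245.2549]
  at z.212 [0.6332 0.0049 0.212 ]
3 [270   0  25  23 455] [281.767   10.9077]
  at z.212 [0.6327 0.0059 0.212 ]
t [275 199  14  14 151] [281.3907 205.755 ]
  at z.212 [0.633  0.0055 0.212 ]
s [264 178  12   9  87] [269.3333 182.023 ]
  at z.212 [0.6335 0.006  0.212 ]
wrist tri (array([0.6329, 0.0054, 0.2134]), [9.239112509614116e-05, 8.385183976594326e-05, 1.3657180159814186e-05])
2 (array([0.6329, 0.0054, 0.2135]), [2.8704798093460637e-05, 2.8704798093391215e-05])
12 (array([0.6329, 0.0054, 0.2135]), [8.654514603262609e-05, 8.654514603267795e-05])
all (array([0.6331, 0.0056, 0.2121]), [7.824511320475786e-05, 0.0006157613513300081, 0.00043767178468818996, 6.705318902138087e-05, 0.0005556518164899856])
win [ 0.6612 -0.0266  0.071 ] idx [ 0.6517 -0.0163  0.182 ]Traceback (most recent call last):
  File "<stdin>", line 25, in <module>
  File "<stdin>", line 24, in blob
    return _wrapfunc(a, 'argmax', axis=axis, out=out, **kwds)
    return bound(*args, **kwds)
ValueError: attempt to get argmax of an empty sequence
```

```bash
python3 - <<'E'
from h import *
to((.60,.03,.40),-52)
E
```

```text
pos [ 0.7133 -0.1854  0.4161] tooly yaw -66.95 dist 0.244 -> frac [-0.0997 -1.2132  0.0797] turn -0.083
```

Emit:
{"fn": "drive_tool", "kwargs": {
  "targets": [
    [[-0.02,-0.18,0,-0.02],[-0.04,-0.36,0,-0.04],[-0.06,-0.54,0,-0.06],[-0.08,-0.72,0,-0.08],[-0.1,-0.9,0,-0.08],[-0.1,-1.0,0,-0.08]]
  ]
}}

```text
clock: 4.63
position: [0.6148, -0.0057, 0.4166]
tcp_rot: [0.947, 0.323, 0.001, 0.0]
contact_force: [0.5, 0.1, 0.5]
width: 0.998
```

```bash
python3 - <<'E'
from h import *
to((.52,.21,.34),-37)
E
```

```text
pos [ 0.6148 -0.0057  0.4166] tooly yaw -52.36 dist 0.248 -> frac [ 0.2831 -1.1439  0.382 ] turn -0.0853
```

Emit:
{"fn": "drive_tool", "kwargs": {
  "targets": [
    [[0.05,-0.18,0.05,-0.02],[0.1,-0.36,0.1,-0.04],[0.15,-0.54,0.15,-0.06],[0.2,-0.72,0.22,-0.085],[0.25,-0.9,0.3,-0.085],[0.28,-1.0,0.38,-0.085],[0.28,-1.0,0.38,-0.085],[0.28,-1.0,0.38,-0.085],[0.28,-1.0,0.38,-0.085]]
  ]
}}

```text
clock: 5.38
position: [0.5403, 0.1826, 0.34]
tcp_rot: [0.896, 0.444, 0.0, 0.0]
contact_force: [0.1, -1.2, 0.4]
width: 1.0
```

```bash
python3 - <<'E'
from h import *
d=grab('wrist','w4.png')
import pickle;pickle.dump(d,open('d4.pkl','wb'))
print(bot.sense()['clock'],d['s']['position'],d['s']['tcp_rot'],d['s']['qvel'],d['s']['qpos'])
E
```

```text
5.4333 [0.54026022 0.18259834 0.33996227] [8.96142343e-01 4.43766559e-01 2.33020694e-04 2.97892406e-04] [ 0.01569375  0.00219843  0.00540483 -0.00971059 -0.0001417  -0.00069054
  0.00038897] [ 0.2555444   0.30901898 -0.80640881  1.55096252  0.22622412  1.37765952
  0.3489346 ]
```

View pics/w4.png

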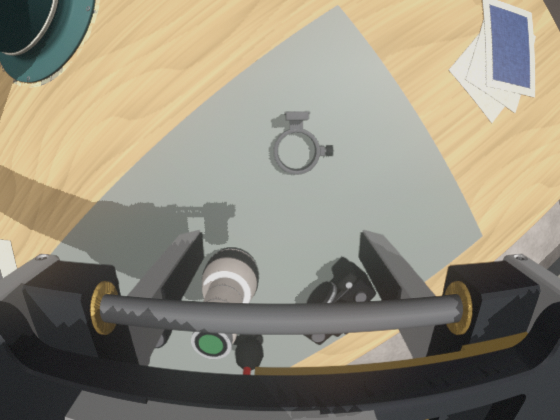

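```bash
python3 - <<'E'
import cv2
b=cv2.imread('pics/w4.png')
cv2.imwrite('pics/z4.png',cv2.resize(b[105:180,262:342],None,fx=7.5,fy=7.5,interpolation=cv2.INTER_CUBIC))
E
```

```text
(no output)
```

View pics/z4.png

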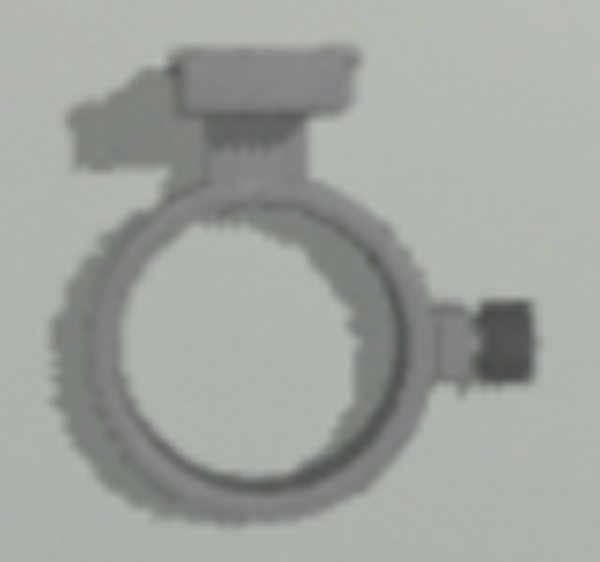

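```bash
python3 - <<'E'
from h import *
import pickle
np.set_printoptions(precision=4,suppress=True)
d=pickle.load(open('d4.pkl','rb')); d1,d2,d3=pickle.load(open('d.pkl','rb'))
P=lambda x,y:(262+(x+.5)/7.5-.5,105+(y+.5)/7.5-.5)
Q=lambda x,y:(235+(x+.5)/7-.5,30+(y+.5)/7-.5)
c=onz(d,*P(262,345),.024); f=onz(d,*P(268,81),.058); k=onz(d,*P(505,342),.012)
print('ring',c,'foot',f,'knob',k)
for a in [P(92,345),P(432,345),P(262,517)]: print('outer',onz(d,*a,.024)-c,np.linalg.norm(onz(d,*a,.024)-c))
for a in [P(175,80),P(360,80)]: print('footend',onz(d,*a,.058)-c,np.linalg.norm(onz(d,*a,.058)-f))
print(np.degrees(np.arctan2(*(f-c)[1::-1])),np.linalg.norm((f-c)[:2]))
print('ring w2',onz(d2,*Q(295,325),.024),'foot w2',onz(d2,*Q(172,108),.058))
print('tri ring',tri([ray(d,*P(262,345)),ray(d2,*Q(295,325))]),'foot',tri([ray(d,*P(268,81)),ray(d2,*Q(172,108))]))
# foot edge direction
e1=onz(d,*P(178,50),.058);e2=onz(d,*P(356,50),.058);print('edge dir',np.degrees(np.arctan2(*(e2-e1)[1::-1])))
print('knob dir',np.degrees(np.arctan2(*(k-c)[1::-1])))
to((f[0],f[1],.1),-37)
E
```

```text
ring [0.5325 0.2186 0.024 ] foot [0.4898 0.2502 0.058 ] knob [0.5637 0.2598 0.012 ]
outer [-0.0209 -0.0276  0.    ] 0.03459002445160861
outer [0.0208 0.0279 0.    ] 0.03481924069114353
outer [ 0.0285 -0.0213  0.    ] 0.0355708614445461
footend [-0.0534  0.0178  0.034 ] 0.0174356508244773
footend [-0.0326  0.0456  0.034 ] 0.017315678369727916
143.5462739446202 0.05316453680842214
ring w2 [0.534  0.2172 0.024 ] foot w2 [0.489 0.251 0.058]
tri ring (array([0.5334, 0.2184, 0.0146]), [4.814678784471938e-05, 4.814678784457513e-05]) foot (array([0.4897, 0.25  , 0.0631]), [5.750768944236619e-05, 5.750768944236515e-05])
edge dir 53.2572717178211
knob dir 52.855433594273684
pos [0.5405 0.1822 0.34  ] tooly yaw -37.37 dist 0.255 -> frac [ 0.1157 -0.4089  1.1999] turn -0.002
```

```bash
python3 - <<'E'
from h import *
to((.487,.2523,.15),-36.9)
E
```

```text
pos [0.5405 0.1822 0.34  ] tooly yaw -37.37 dist 0.210 -> frac [ 0.1157 -0.4261  0.9499] turn -0.0026
```

Emit:
{"fn": "drive_tool", "kwargs": {
  "targets": [
    [[0.03,-0.1,0.15,0],[0.06,-0.2,0.3,0],[0.09,-0.3,0.45,-0.003],[0.116,-0.426,0.6,-0.003],[0.116,-0.426,0.75,-0.003],[0.116,-0.426,0.9,-0.003],[0.116,-0.426,0.95,-0.003],[0.116,-0.426,0.95,-0.003],[0.116,-0.426,0.95,-0.003]]
  ]
}}

```text
clock: 6.18
position: [0.4871, 0.253, 0.1506]
tcp_rot: [0.894, 0.448, 0.0, -0.0]
contact_force: [0.8, 0.5, 0.8]
width: 0.998
```

```bash
python3 - <<'E'
from h import *
d=grab('wrist','w5.png')
import pickle;pickle.dump(d,open('d5.pkl','wb'))
b=d['color'][:,:,::-1]
to((.487,.2523,.035),-36.9)
print(proj(d,(.4895,.2503,.058)),proj(d,(.5325,.2186,.024)))
E
```

```text
pos [0.4874 0.2533 0.1512] tooly yaw -36.81 dist 0.116 -> frac [-0.006   0.0009  0.5808] turn 0.0005
[279.92649156 209.329642  ] [280.3929487 251.0402319]
```

View pics/w5.png

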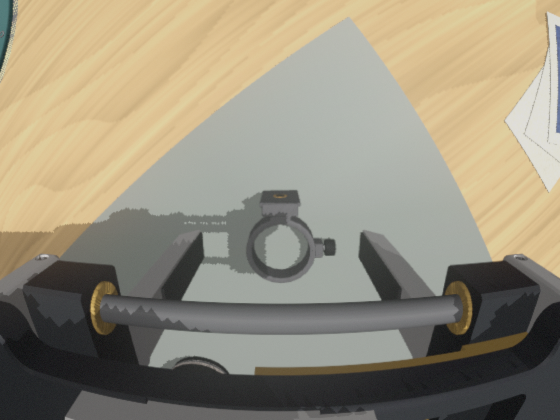

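Emit:
{"fn": "drive_tool", "kwargs": {
  "targets": [
    [[-0.003,0,0.1,0],[-0.006,0,0.2,0],[-0.006,0,0.3,0],[-0.006,0,0.4,0],[-0.006,0,0.48,0],[-0.006,0,0.54,0],[-0.006,0,0.58,0],[-0.006,0,0.58,0],[-0.006,0,0.58,0]]
  ]
}}

```text
clock: 6.98
position: [0.486, 0.2525, 0.0343]
tcp_rot: [0.894, 0.448, 0.0, -0.0]
contact_force: [-0.1, -0.6, 0.2]
width: 0.999
```

```bash
python3 - <<'E'
from h import *
d=grab('wrist','w6.png')
to((.487,.2523,.035),-36.9)
E
```

```text
pos [0.4862 0.2525 0.0345] tooly yaw -36.76 dist 0.001 -> frac [ 0.0016  0.0041 -0.0025] turn 0.0008
```

View pics/w6.png

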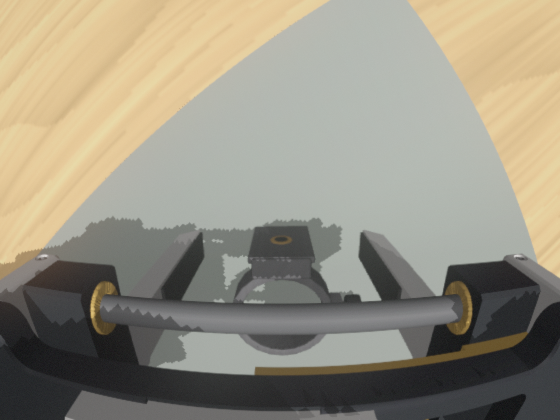

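```bash
python3 - <<'E'
from h import *
d=grab('wrist')
p=d['s']['position']
u=np.array([np.cos(np.radians(143.2)),np.sin(np.radians(143.2))]);c=np.array([.5325,.2186])
print(proj(d,p),proj(d,p+[0,0,.0188]))
for r,z in((.048,.058),(.060,.058),(.060,.0)): print(r,z,proj(d,[*(c+r*u),z]))
E
```

```text
[280.83682695 244.6918989 ] [280.87644915 257.43118974]
0.048 0.058 [281.97029261 276.85633499]
0.06 0.058 [282.02614074 256.57776752]
0.06 0.0 [281.64103043 222.93940537]
```

Emit:
{"fn": "drive_tool", "kwargs": {
  "targets": [
    [[0,0,0,0],[0,0,0,0],[0,0,0,0],[0,0,0,0],[0,0,0,0],[0,0,0,0],[0,0,0,0],[0,0,0,0],[0,0,0,0],[0,0,0,0]]
  ],
  "claw": -1
}}

```text
clock: 7.92
position: [0.4855, 0.2523, 0.0335]
tcp_rot: [0.894, 0.448, 0.0, -0.0]
contact_force: [0.1, -0.3, 0.1]
width: 0.337
```

Emit:
{"fn": "drive_tool", "kwargs": {
  "targets": [
    [[0,0,-0.03,0],[0,0,-0.1,0],[0,0,-0.2,0],[0,0,-0.3,0],[0,0,-0.42,0],[0,0,-0.55,0],[0,0,-0.7,0],[0,0,-0.85,0],[0,0,-1,0],[0,0,-1,0],[0,0,-1,0]]
  ]
}}

```text
clock: 8.83
position: [0.4859, 0.2526, 0.2356]
tcp_rot: [0.894, 0.448, 0.001, 0.0]
contact_force: [-0.7, -0.7, -3.4]
width: 0.336
```

```bash
python3 - <<'E'
from h import *
d=grab('wrist','w7.png'); s=grab('scene','s7.png');t=grab('top','t7.png')
print(d['s'])
cv2.imwrite('pics/s7z.png',cv2.resize(s['color'][100:300,240:420,::-1],None,fx=3,fy=3,interpolation=cv2.INTER_CUBIC))
E
```

```text
{'clock': 8.8333, 'qpos': array([ 0.1348801 ,  0.34890641, -0.82951603,  1.75475972,  0.28026133,
        1.15788984,  0.15160496]), 'qvel': array([-0.01093351,  0.0379686 ,  0.02078977,  0.04428706,  0.01360295,
       -0.02181786, -0.01012649]), 'joint_efforts': array([  0.10119173, -68.90027046, -12.7824676 , -45.85933685,
        -0.31310714,   0.52968929,   0.26528768]), 'position': array([0.4858689 , 0.25255191, 0.23559211]), 'tcp_rot': array([8.93936006e-01, 4.48192006e-01, 1.49452285e-03, 3.29374769e-04]), 'contact_force': array([-0.67282843, -0.69524776, -3.37730539]), 'ft_torque': array([ 0.01711162, -0.03183606, -0.04969537]), 'width': 0.33550669710898123}
```

View pics/w7.png

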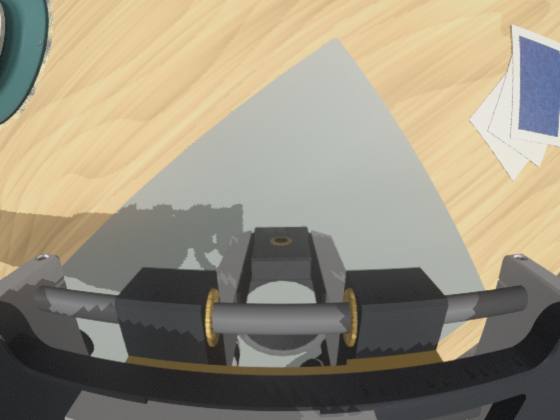

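View pics/s7z.png

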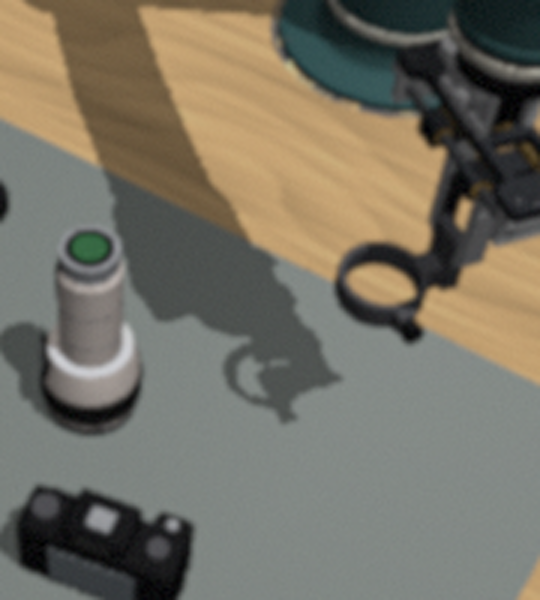

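```bash
python3 - <<'E'
from h import *
to((.5952,.049,.29),-49)
to((.55,.13,.29),-49)
E
```

```text
pos [0.485  0.2519 0.2328] tooly yaw -36.74 dist 0.238 -> frac [-0.4835  1.0482 -0.2862] turn 0.0681
pos [0.485  0.2519 0.2328] tooly yaw -36.74 dist 0.150 -> frac [-0.2941  0.6248 -0.2862] turn 0.0681
```

Emit:
{"fn": "drive_tool", "kwargs": {
  "targets": [
    [[-0.01,0.02,-0.04,0.003],[-0.04,0.08,-0.1,0.01],[-0.08,0.17,-0.17,0.02],[-0.12,0.26,-0.23,0.03],[-0.17,0.37,-0.28,0.04],[-0.22,0.48,-0.29,0.05],[-0.27,0.59,-0.29,0.06],[-0.32,0.7,-0.29,0.068],[-0.36,0.78,-0.29,0.068],[-0.4,0.86,-0.29,0.068],[-0.43,0.93,-0.29,0.068],[-0.45,0.97,-0.29,0.068],[-0.46,0.99,-0.29,0.068],[-0.46,0.99,-0.29,0.068],[-0.46,0.99,-0.29,0.068]]
  ]
}}

```text
clock: 10.23
position: [0.5889, 0.0607, 0.2914]
tcp_rot: [0.937, 0.351, -0.0, -0.0]
contact_force: [-0.3, 0.6, -2.9]
width: 0.335
```

```bash
python3 - <<'E'
from h import *
d=grab('wrist','w8.png'); s=grab('scene','s8.png');t=grab('top','t8.png')
to((.5952,.049,.275),-49)
print(d['s']['qpos'])
a=cv2.resize(s['color'][140:250,220:340,::-1],None,fx=4,fy=4,interpolation=cv2.INTER_CUBIC)
b=cv2.resize(t['color'][160:250,230:310,::-1],None,fx=4.88,fy=4.88,interpolation=cv2.INTER_CUBIC)[:440]
cv2.imwrite('pics/z8s.png',a);cv2.imwrite('pics/z8t.png',b)
E
```

```text
pos [0.5888 0.061  0.2916] tooly yaw -48.91 dist 0.021 -> frac [-0.0155  0.0662  0.083 ] turn 0.0005
[ 0.38913332  0.36678963 -0.71028628  1.57300076  0.2450493   1.29339613
  0.36071268]
```

View pics/w8.png

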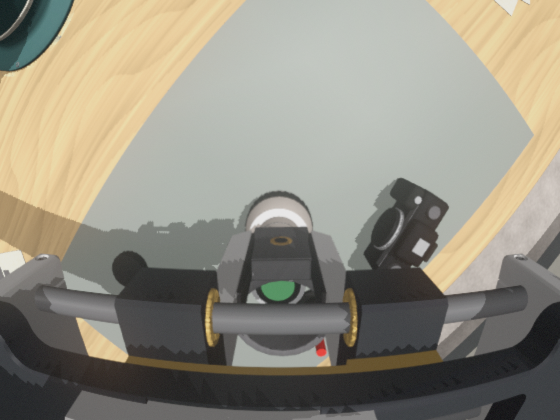

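View pics/z8s.png

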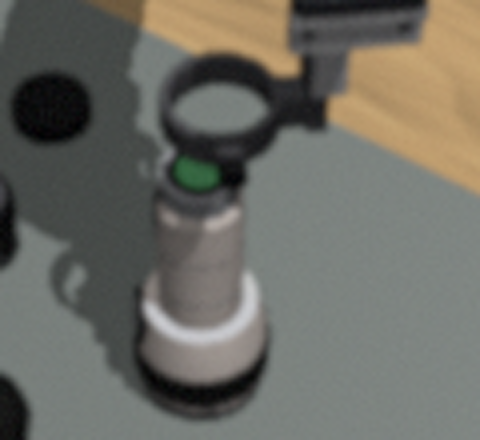

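View pics/z8t.png

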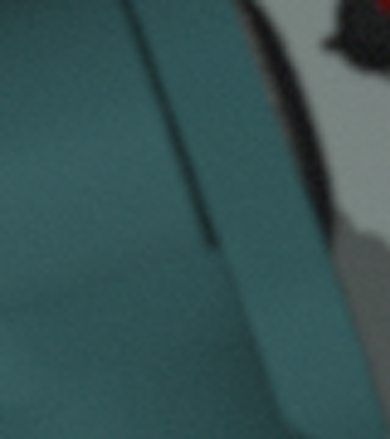

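```bash
cat >> h.py <<'E'
def overlay(d,circs,roi,k,fn):
    x0,x1,y0,y1=roi
    a=cv2.resize(d['color'][y0:y1,x0:x1,::-1],None,fx=k,fy=k,interpolation=cv2.INTER_CUBIC)
    for c,r,z,col in circs:
        pts=[(proj(d,[c[0]+r*np.cos(q),c[1]+r*np.sin(q),z])-[x0,y0]+.5)*k-.5 for q in np.linspace(0,2*np.pi,60)]
        cv2.polylines(a,[np.round(pts).astype(int)],True,col,1)
    cv2.imwrite('pics/'+fn,a)
E
python3 - <<'E'
from h import *
d=grab('wrist');s=grab('scene')
p=d['s']['position'];R=Rot.from_quat(d['s']['tcp_rot']).as_matrix()
c=(p+R@[0,.0576,0]); z=p[2]-.0345; print(c,z)
L=(.633,.0055)
C=[(c,.036,z+.024,(0,0,255)),(c,.0295,z+.024,(0,255,255)),(L,.025,.212,(255,0,255)),(L,.028,.188,(255,0,0)),(L,.038,.085,(255,0,0))]
overlay(s,C,(235,325,145,245),6,'o8s.png')
overlay(d,C,(210,350,180,380),4,'o8w.png')
E
```

```text
[0.62669507 0.01759277 0.29158874] 0.25709257852363965
```

View pics/o8s.png

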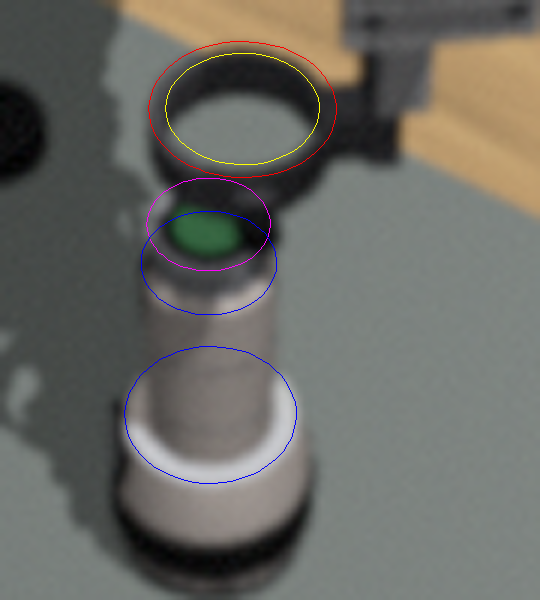

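View pics/o8w.png

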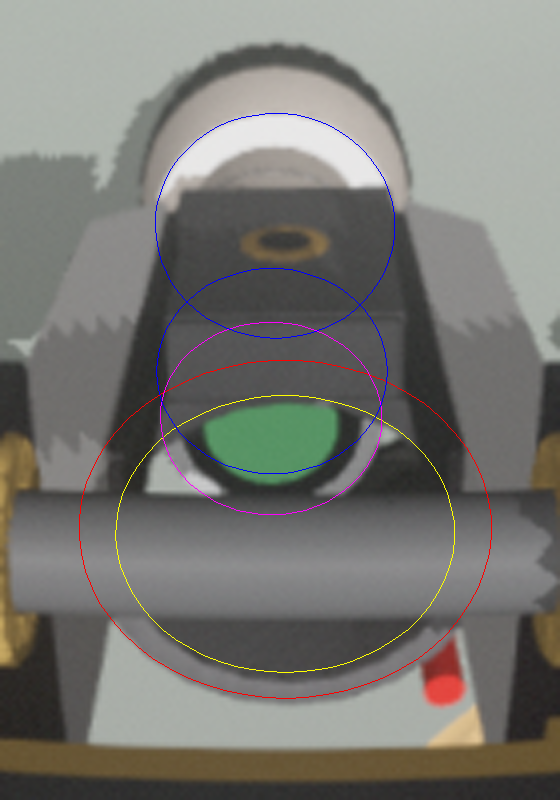

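Emit:
{"fn": "drive_tool", "kwargs": {
  "targets": [
    [[-0.005,0.02,0.02,0],[-0.01,0.045,0.05,0],[-0.0155,0.066,0.09,0],[-0.0155,0.066,0.13,0],[-0.0155,0.066,0.16,0],[-0.0155,0.066,0.18,0],[-0.0155,0.066,0.18,0],[-0.0155,0.066,0.18,0],[-0.0155,0.066,0.18,0],[-0.0155,0.066,0.18,0]]
  ]
}}

```text
clock: 11.32
position: [0.5956, 0.0482, 0.2558]
tcp_rot: [0.937, 0.35, 0.0, 0.0]
contact_force: [-1.0, 0.1, -1.2]
width: 0.336
```

```bash
cat > chk.py <<'E'
from h import *
import sys
n=sys.argv[1]
d=grab('wrist');s=grab('scene')
p=d['s']['position'];R=Rot.from_quat(d['s']['tcp_rot']).as_matrix()
c=(p+R@[0,.0576,0]); z=p[2]-.0345; print('ring',c[:2],'face z',z,'F',d['s']['contact_force'],'M',d['s']['ft_torque'],'w',d['s']['width'],d['s']['clock'])
L=(.633,.0055)
C=[(c,.036,z+.024,(0,0,255)),(c,.0295,z+.024,(0,255,255)),(L,.025,.212,(255,0,255)),(L,.038,.085,(255,0,0))]
overlay(s,C,(235,325,145,245),6,'o%ss.png'%n)
overlay(d,C,(210,350,180,380),3,'o%sw.png'%n)
to((.5952,.049,.12),-49)
E
python3 chk.py 9
```

```text
ring [0.63342134 0.0047367 ] face z 0.22133567304772475 F [-0.99828421  0.1289101  -1.15928093] M [ 0.04038732 -0.01671706  0.0129674 ] w 0.3361430762551781 11.3167
pos [0.5956 0.0481 0.2558] tooly yaw -48.98 dist 0.136 -> frac [ 0.0012 -0.0047  0.6788] turn 0.0001
```

View pics/o9s.png

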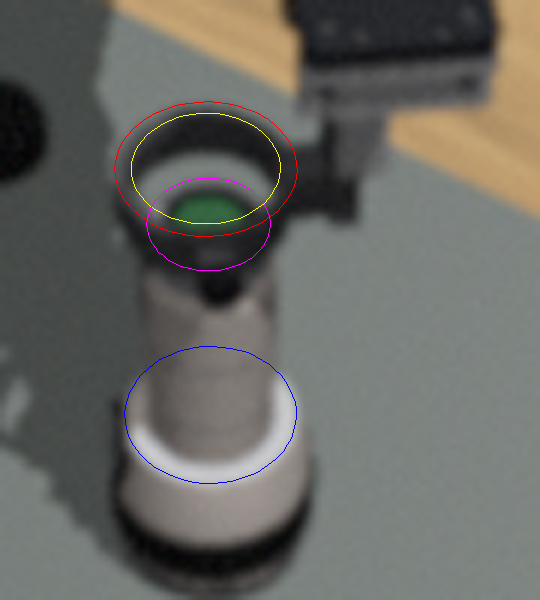

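View pics/o9w.png

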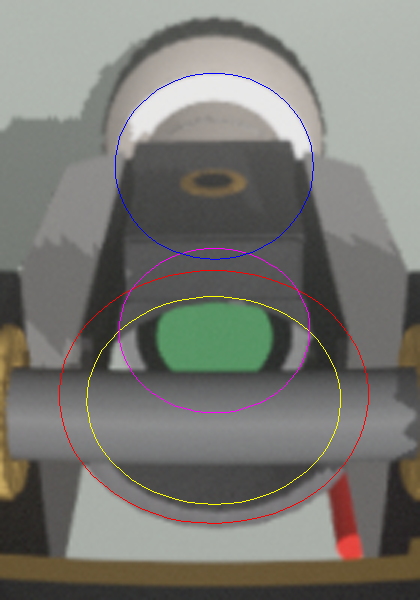

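Emit:
{"fn": "drive_tool", "kwargs": {
  "targets": [
    [[0.001,-0.004,0.015,0],[0.001,-0.004,0.03,0],[0.001,-0.004,0.045,0],[0.001,-0.004,0.06,0],[0.001,-0.004,0.075,0],[0.001,-0.004,0.09,0],[0.001,-0.004,0.105,0],[0.001,-0.004,0.12,0],[0.001,-0.004,0.135,0],[0.001,-0.004,0.15,0],[0.001,-0.004,0.15,0]]
  ]
}}

```text
clock: 12.33
position: [0.5949, 0.0487, 0.2248]
tcp_rot: [0.937, 0.35, -0.0, -0.0]
contact_force: [-0.1, 0.0, -1.8]
width: 0.34
```

```bash
python3 chk.py 10
```

```text
ring [0.63266161 0.00524487] face z 0.1902885219303536 F [-0.13865614  0.03577281 -1.77589754] M [ 0.09321209 -0.11351764  0.01687763] w 0.34046997173543314 12.3333
pos [0.5951 0.0488 0.2254] tooly yaw -48.99 dist 0.105 -> frac [ 1.20e-03 -2.00e-04  5.27e-01] turn 0.0001
```

View pics/o10s.png

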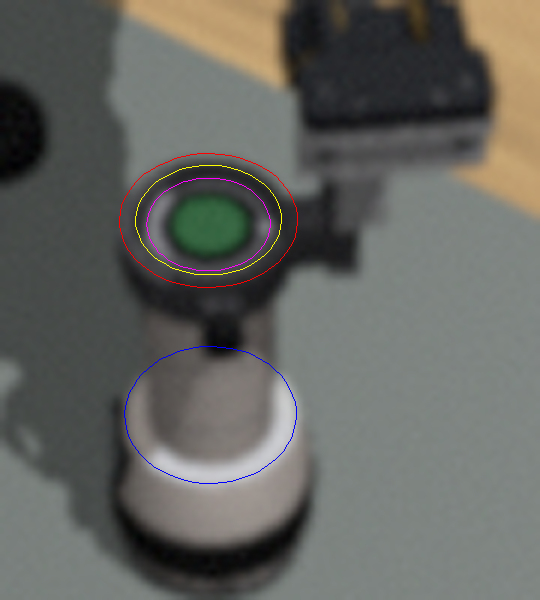

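View pics/o10w.png

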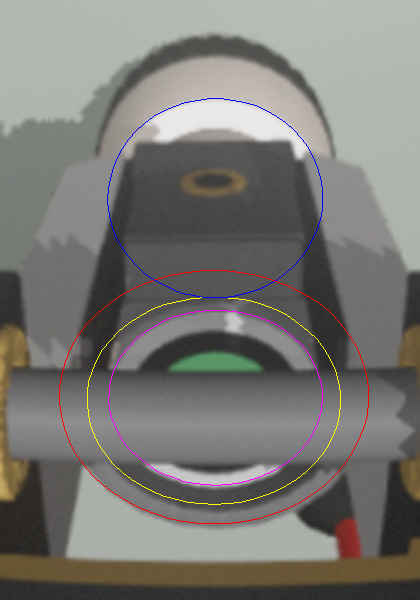

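Emit:
{"fn": "drive_tool", "kwargs": {
  "targets": [
    [[0,0,0.01,0],[0,0,0.02,0],[0,0,0.03,0],[0,0,0.04,0],[0,0,0.05,0],[0,0,0.06,0],[0,0,0.07,0],[0,0,0.08,0],[0,0,0.09,0],[0,0,0.1,0],[0,0,0.1,0]]
  ]
}}

```text
clock: 13.35
position: [0.5949, 0.0487, 0.205]
tcp_rot: [0.937, 0.35, -0.0, -0.0]
contact_force: [-0.1, -0.7, -3.6]
width: 0.341
```

```bash
python3 chk.py 11
```

```text
ring [0.63272153 0.00526726] face z 0.17051313213387115 F [-0.14400105 -0.65386125 -3.57643168] M [ 0.09911901 -0.09449079  0.02695743] w 0.34060957057148333 13.35
pos [0.5951 0.0488 0.2054] tooly yaw -48.99 dist 0.085 -> frac [ 1.10e-03 -4.00e-04  4.27e-01] turn 0.0001
```

View pics/o11s.png

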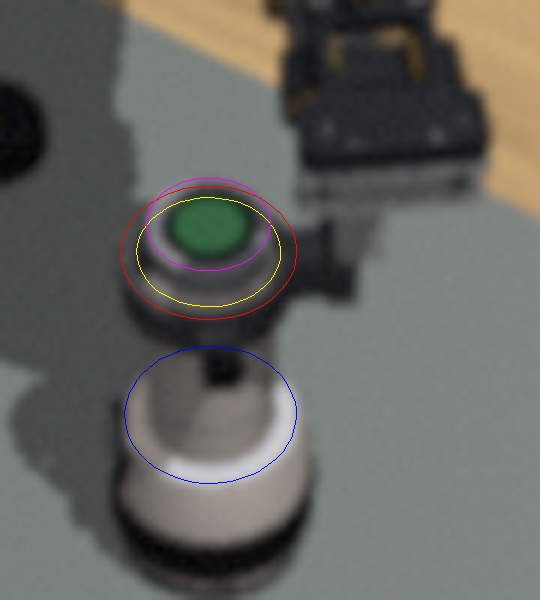

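On the barrel (face at 0.170), with no meaningful contact force. Continuing down.

Emit:
{"fn": "drive_tool", "kwargs": {
  "targets": [
    [[0,0,0.013,0],[0,0,0.026,0],[0,0,0.039,0],[0,0,0.052,0],[0,0,0.065,0],[0,0,0.078,0],[0,0,0.091,0],[0,0,0.104,0],[0,0,0.117,0],[0,0,0.13,0],[0,0,0.143,0],[0,0,0.156,0],[0,0,0.169,0],[0,0,0.182,0],[0,0,0.195,0],[0,0,0.21,0],[0,0,0.225,0],[0,0,0.24,0],[0,0,0.25,0],[0,0,0.25,0]]
  ]
}}

```text
clock: 15.12
position: [0.5949, 0.0487, 0.1549]
tcp_rot: [0.937, 0.35, -0.0, -0.0]
contact_force: [-0.7, 0.1, -3.1]
width: 0.338
```

```bash
python3 chk.py 12
```

```text
ring [0.63266592 0.00525936] face z 0.1204367109870382 F [-0.70794335  0.1469767  -3.0977189 ] M [ 0.01322732 -0.0875079  -0.04948502] w 0.3383474658703766 15.1167
pos [0.5951 0.0488 0.1554] tooly yaw -48.99 dist 0.035 -> frac [ 0.0011 -0.0002  0.177 ] turn 0.0001
```

View pics/o12s.png

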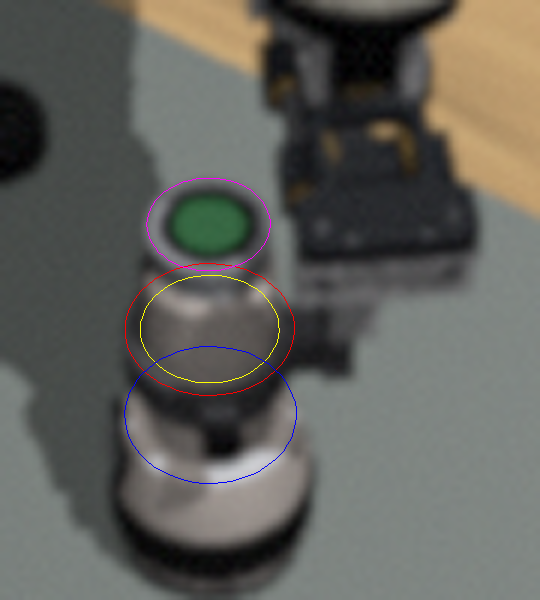

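View pics/o12w.png

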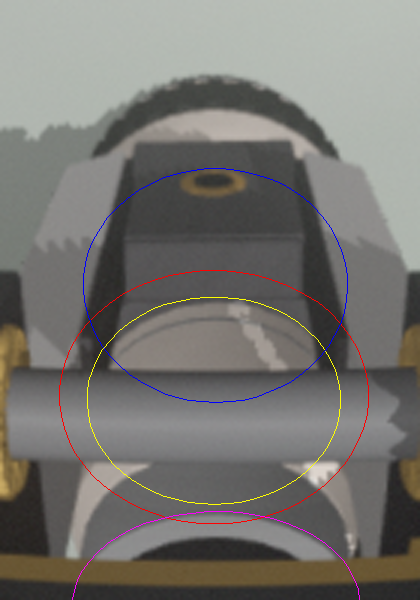

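Emit:
{"fn": "drive_tool", "kwargs": {
  "targets": [
    [[0,0,0.01,0],[0,0,0.02,0],[0,0,0.03,0],[0,0,0.04,0],[0,0,0.05,0],[0,0,0.06,0],[0,0,0.07,0],[0,0,0.08,0],[0,0,0.09,0],[0,0,0.1,0],[0,0,0.11,0],[0,0,0.12,0],[0,0,0.13,0],[0,0,0.14,0],[0,0,0.14,0]]
  ]
}}

```text
clock: 16.47
position: [0.5949, 0.0487, 0.127]
tcp_rot: [0.937, 0.35, -0.0, -0.0]
contact_force: [0.9, -0.4, -3.1]
width: 0.339
```

```bash
python3 chk.py 13
```

```text
ring [0.63269236 0.00524639] face z 0.09250708522885784 F [ 0.85272111 -0.36843589 -3.05998737] M [ 0.11140289 -0.0258226  -0.05986225] w 0.33940163679156604 16.4667
pos [0.5951 0.0488 0.1274] tooly yaw -48.99 dist 0.007 -> frac [ 0.0012 -0.0003  0.037 ] turn 0.0001
```

View pics/o13s.png

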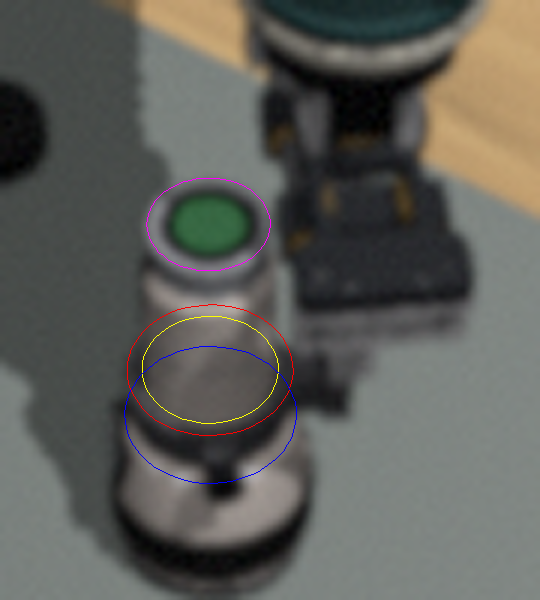

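View pics/o13w.png

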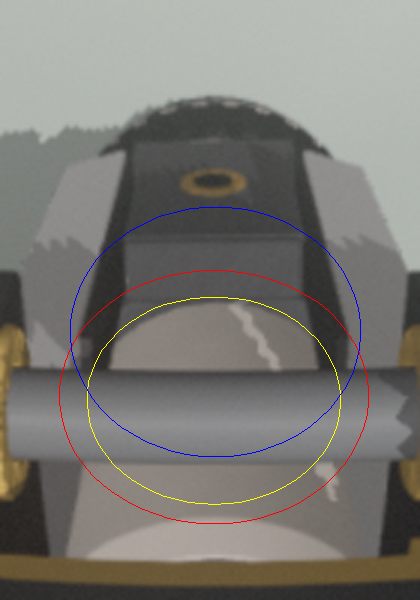

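Emit:
{"fn": "drive_tool", "kwargs": {
  "targets": [
    [[0,0,0.005,0],[0,0,0.01,0],[0,0,0.015,0],[0,0,0.02,0],[0,0,0.025,0],[0,0,0.03,0],[0,0,0.03,0],[0,0,0.03,0]]
  ]
}}

```text
clock: 17.23
position: [0.5951, 0.0488, 0.1214]
tcp_rot: [0.937, 0.35, -0.0, -0.0]
contact_force: [-0.2, -0.4, -2.4]
width: 0.335
```

Emit:
{"fn": "drive_tool", "kwargs": {
  "targets": [
    [[0,0,0.003,0],[0,0,0.006,0],[0,0,0.006,0]]
  ]
}}

```text
clock: 17.48
position: [0.595, 0.0488, 0.1201]
tcp_rot: [0.937, 0.35, -0.0, -0.0]
contact_force: [-0.4, 0.4, -2.0]
width: 0.335
```

```bash
python3 chk.py 14
```

```text
ring [0.63281341 0.00528656] face z 0.08560491622411937 F [-0.36161045  0.43837113 -1.96676165] M [ 0.11870973 -0.04249461 -0.03420402] w 0.3347635487217999 17.4833
pos [0.5951 0.0488 0.1202] tooly yaw -48.99 dist 0.000 -> frac [ 0.0012 -0.0004  0.0011] turn 0.0001
```

View pics/o14s.png

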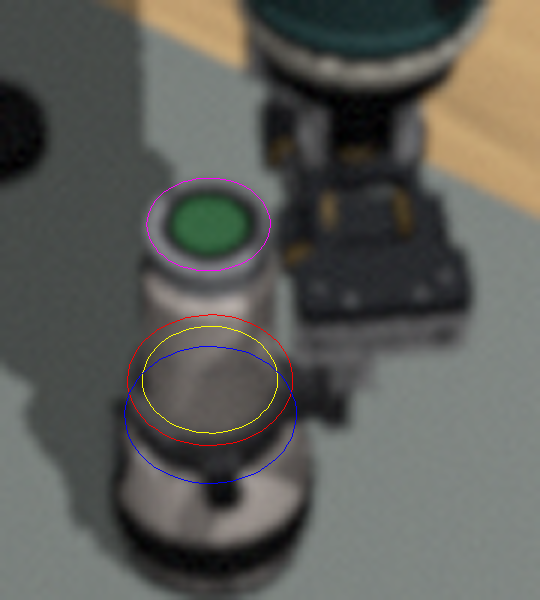

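Step down in 0.6 mm increments until contact.

Emit:
{"fn": "drive_tool", "kwargs": {
  "targets": [
    [[0,0,0.003,0],[0,0,0.005,0],[0,0,0.005,0]]
  ]
}}

```text
clock: 17.83
position: [0.595, 0.0488, 0.1191]
tcp_rot: [0.937, 0.35, -0.0, -0.0]
contact_force: [-0.1, -0.2, -2.5]
width: 0.335
```

Emit:
{"fn": "drive_tool", "kwargs": {
  "targets": [
    [[0,0,0.003,0],[0,0,0.005,0],[0,0,0.005,0]]
  ]
}}

```text
clock: 18.08
position: [0.5951, 0.0488, 0.1185]
tcp_rot: [0.937, 0.35, 0.0, 0.0]
contact_force: [-2.6, 0.2, 3.0]
width: 0.336
```

Emit:
{"fn": "drive_tool", "kwargs": {
  "targets": [
    [[0,0,0.003,0],[0,0,0.003,0],[0,0,0.003,0]]
  ]
}}

```text
clock: 18.33
position: [0.5951, 0.0489, 0.1184]
tcp_rot: [0.937, 0.35, 0.0, 0.0]
contact_force: [-6.9, 0.3, 12.1]
width: 0.334
```

```bash
python3 chk.py 15
```

```text
ring [0.6328942  0.00548569] face z 0.08386115413782787 F [-6.85752198  0.25614403 12.14734813] M [-0.26489081  1.37024142 -0.06106592] w 0.33363003624727633 18.3333
pos [0.5951 0.0489 0.1183] tooly yaw -48.98 dist 0.002 -> frac [ 0.0006  0.0001 -0.0083] turn 0.0001
```

View pics/o15s.png

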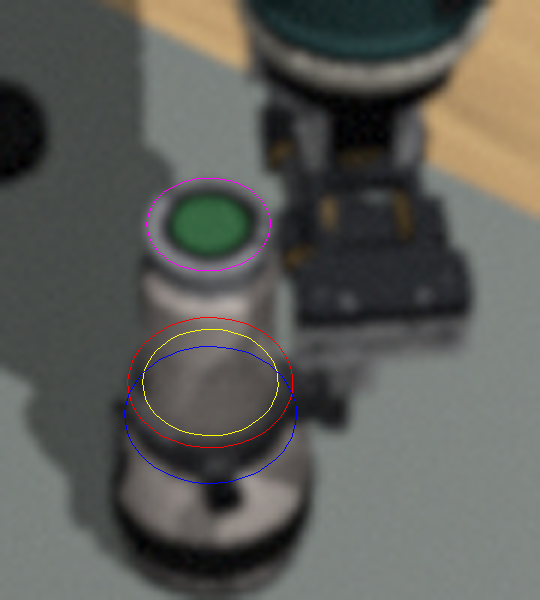

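View pics/o15w.png

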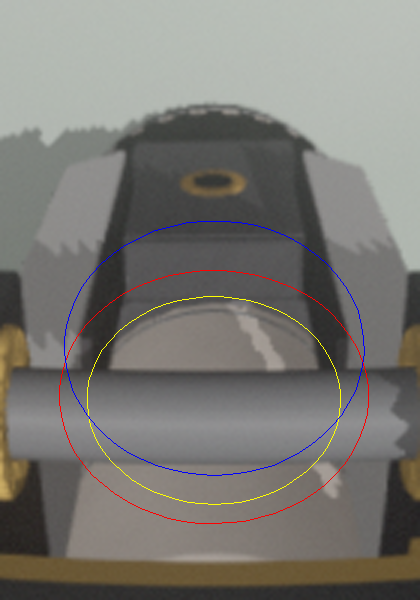

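Emit:
{"fn": "drive_tool", "kwargs": {
  "targets": [
    [[0,0,-0.004,0],[0,0,-0.004,0]]
  ]
}}

```text
clock: 18.6
position: [0.5952, 0.0488, 0.1185]
tcp_rot: [0.937, 0.35, 0.0, 0.0]
contact_force: [0.0, -0.2, -1.3]
width: 0.334
```

Emit:
{"fn": "drive_tool", "kwargs": {
  "targets": [
    [[0,0,0,0],[0,0,0,0],[0,0,0,0],[0,0,0,0],[0,0,0,0],[0,0,0,0]]
  ],
  "claw": 0.2
}}

```text
clock: 19.1
position: [0.5951, 0.0488, 0.1184]
tcp_rot: [0.937, 0.35, -0.0, -0.0]
contact_force: [-0.0, 0.1, -0.3]
width: 0.599
```

```bash
python3 chk.py 16
```

```text
ring [0.63288026 0.00532771] face z 0.08391929480571278 F [-0.01007104  0.05552962 -0.27808343] M [-0.04026432 -0.1416198  -0.04454914] w 0.5988782272618863 19.1
pos [0.5951 0.0488 0.1184] tooly yaw -48.99 dist 0.002 -> frac [ 0.0012 -0.0004 -0.0079] turn 0.0001
```

View pics/o16w.png

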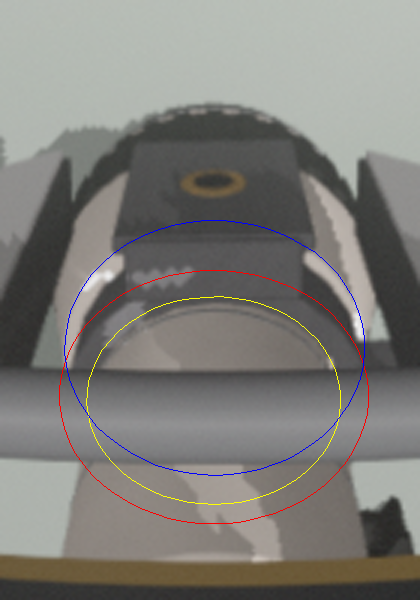

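View pics/o16s.png

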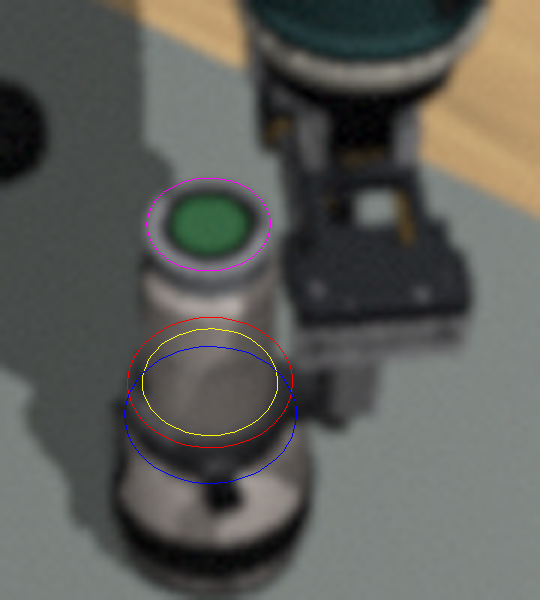

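Emit:
{"fn": "drive_tool", "kwargs": {
  "targets": [
    [[0,0,-0.03,0],[0,0,-0.1,0],[0,0,-0.22,0],[0,0,-0.4,0],[0,0,-0.6,0],[0,0,-0.8,0],[0,0,-1,0],[0,0,-1,0]]
  ],
  "claw": 1
}}

```text
clock: 19.87
position: [0.597, 0.05, 0.3276]
tcp_rot: [0.937, 0.351, 0.005, 0.001]
contact_force: [0.8, 0.1, 0.5]
width: 0.996
```

```bash
python3 - <<'E'
from h import *
np.set_printoptions(precision=4,suppress=True)
d=grab('wrist','w17.png');s=grab('scene')
L=(.633,.0055)
C=[(L,.036,.109,(0,0,255)),(L,.0295,.109,(0,255,255)),(L,.025,.212,(255,0,255))]
overlay(s,C,(235,325,145,245),6,'o17s.png')
import pickle
d1,d2,d3=pickle.load(open('d.pkl','rb'))
def blob(d,roi):
    x0,x1,y0,y1=roi; g=d['color'].mean(2); m=np.zeros(g.shape,np.uint8); m[y0:y1,x0:x1]=(g[y0:y1,x0:x1]<85)
    k,l,st,ce=cv2.connectedComponentsWithStats(m); i=1+np.argmax(st[1:,4]); return st[i],ce[i]
a=blob(d1,(215,265,200,245)); b=blob(d3,(145,190,120,165)); print(a,b)
print('cap',tri([ray(d1,*a[1]),ray(d3,*b[1])]),onz(d1,*a[1],.016),onz(d3,*b[1],.016))
print('short',onz(d3,237,152,.057),onz(d1,315,226,.057))
to((.5,-.2,.3),-100)
E
```

```text
(array([224, 207,  33,  33, 822], dtype=int32), array([239.9891, 222.8771])) (array([152, 125,  32,  33, 838], dtype=int32), array([167.3998, 140.8628]))
cap (array([ 0.5011, -0.2299,  0.009 ]), [3.5570313631998254e-05, 3.5570313631943495e-05]) [ 0.5014 -0.2275  0.016 ] [ 0.5032 -0.2286  0.016 ]
short [ 0.637  -0.1941  0.057 ] [ 0.632 -0.187  0.057]
pos [0.5955 0.0491 0.321 ] tooly yaw -48.98 dist 0.268 -> frac [-1.1779  0.626   0.1037] turn 0.2835
```

View pics/o17s.png

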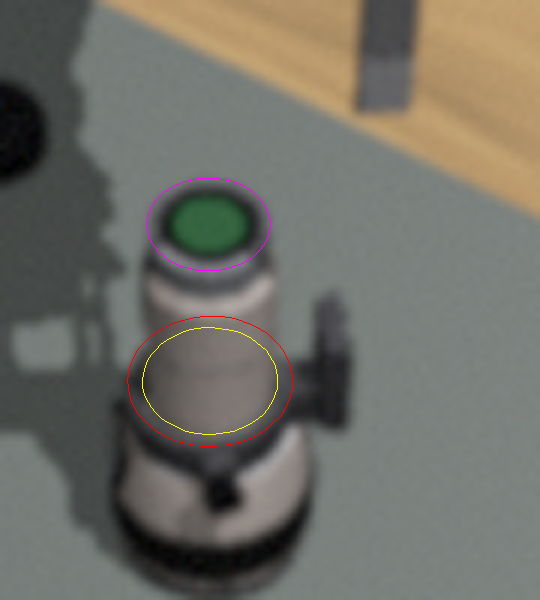

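View pics/w17.png

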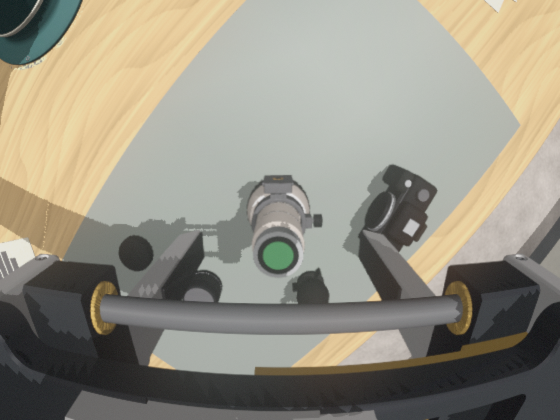

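Emit:
{"fn": "drive_tool", "kwargs": {
  "targets": [
    [[-0.14,0.07,0,0.04],[-0.28,0.14,0,0.08],[-0.42,0.21,0,0.12],[-0.56,0.28,0,0.16],[-0.7,0.35,0,0.2],[-0.84,0.42,0.05,0.24],[-0.95,0.5,0.1,0.28],[-1,0.52,0.2,0.28],[-1,0.52,0.3,0.28],[-1,0.52,0.35,0.28],[-1,0.52,0.35,0.28]]
  ]
}}

```text
clock: 20.88
position: [0.5112, -0.1604, 0.2462]
tcp_rot: [0.997, -0.082, -0.002, -0.001]
contact_force: [-0.2, 0.4, 0.1]
width: 1.003
```

```bash
python3 - <<'E'
from h import *
np.set_printoptions(precision=4,suppress=True)
d=grab('wrist','w18.png')
to((.502,-.229,.1),-100)
print(d['s']['qpos'],d['s']['clock'])
overlay(d,[((.502,-.2285),.031,.021,(0,0,255))],(180,380,120,290),4,'o18w.png')
E
```

```text
pos [ 0.512  -0.1603  0.2478] tooly yaw -99.33 dist 0.163 -> frac [0.0078 0.3478 0.7389] turn 0.0037
[ 0.656   0.2536 -0.4832  1.7719  0.1269  1.1512 -0.0297] 20.8833
```

View pics/o18w.png

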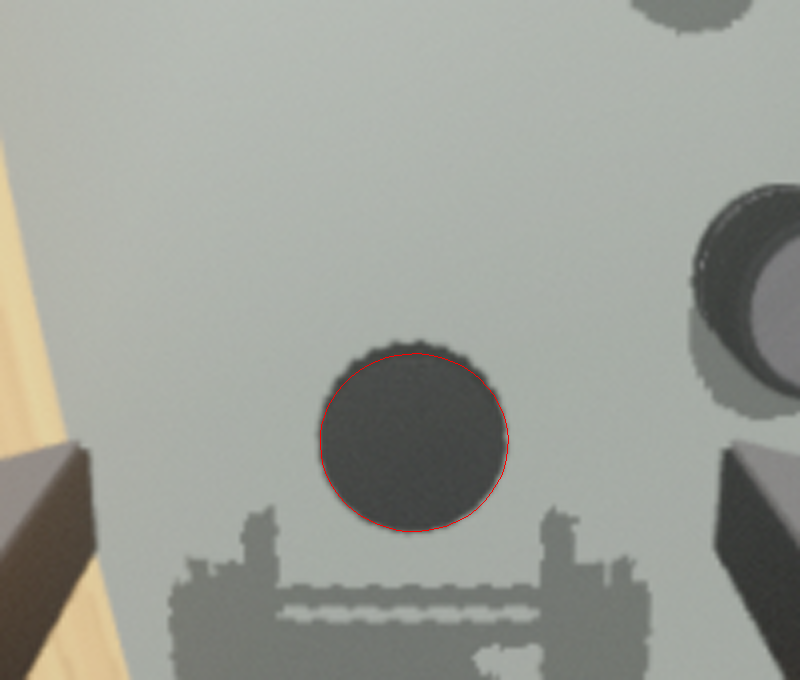

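Emit:
{"fn": "drive_tool", "kwargs": {
  "targets": [
    [[0.004,0.12,0.15,0],[0.008,0.24,0.3,0],[0.008,0.34,0.45,0],[0.008,0.345,0.6,0],[0.008,0.345,0.75,0],[0.008,0.345,0.84,0],[0.008,0.345,0.84,0],[0.008,0.345,0.84,0]]
  ]
}}

```text
clock: 21.6
position: [0.5034, -0.2288, 0.0811]
tcp_rot: [0.997, -0.081, -0.0, -0.0]
contact_force: [-1.0, -0.5, 1.0]
width: 0.998
```

```bash
python3 - <<'E'
from h import *
np.set_printoptions(precision=4,suppress=True)
d=grab('wrist','w19.png')
to((.502,-.2285,.005),-99.3)
overlay(d,[((.502,-.2285),.031,.021,(0,0,255))],(160,400,180,380),3,'o19w.png')
E
```

```text
pos [ 0.5038 -0.2291  0.082 ] tooly yaw -99.35 dist 0.077 -> frac [-0.0101 -0.0017  0.385 ] turn -0.0003
```

View pics/o19w.png

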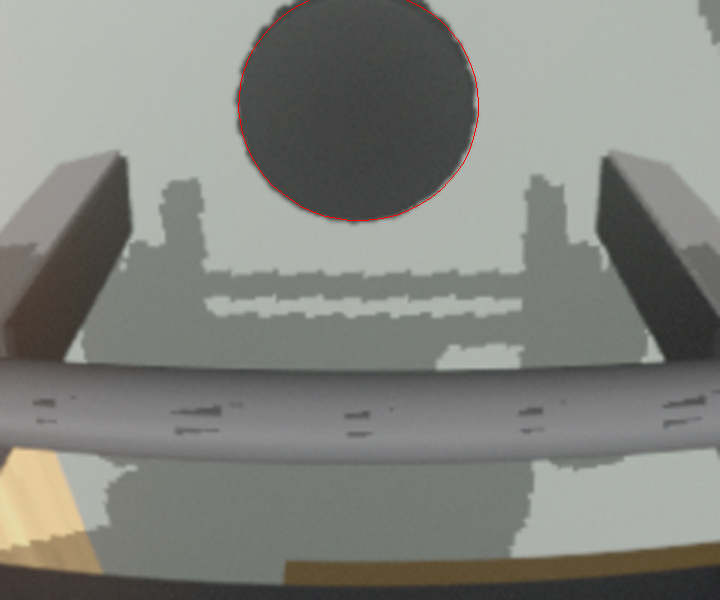

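Emit:
{"fn": "drive_tool", "kwargs": {
  "targets": [
    [[-0.006,0,0.08,0],[-0.012,0,0.16,0],[-0.012,0,0.24,0],[-0.012,0,0.3,0],[-0.012,0,0.34,0],[-0.012,0,0.365,0],[-0.012,0,0.38,0],[-0.012,0,0.38,0],[-0.012,0,0.38,0]]
  ]
}}

```text
clock: 22.4
position: [0.5007, -0.229, 0.005]
tcp_rot: [0.997, -0.082, 0.0, 0.0]
contact_force: [0.3, -0.4, -0.5]
width: 0.998
```

```bash
python3 - <<'E'
from h import *
d=grab('wrist','w20.png')
to((.502,-.2285,.005),-99.3)
overlay(d,[((.502,-.2285),.031,.021,(0,0,255))],(160,400,180,380),3,'o20w.png')
E
```

```text
pos [ 0.5008 -0.229   0.005 ] tooly yaw -99.38 dist 0.001 -> frac [ 0.0058 -0.0034  0.0002] turn -0.0005
```

View pics/o20w.png

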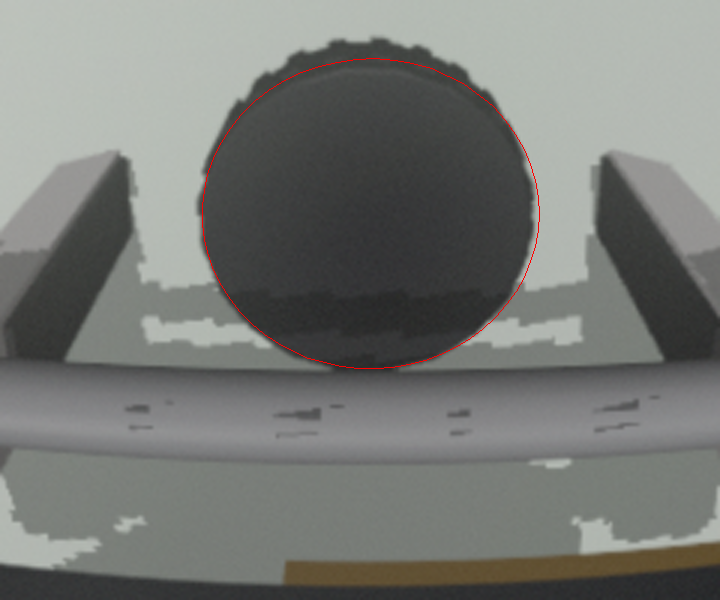

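Emit:
{"fn": "drive_tool", "kwargs": {
  "targets": [
    [[0,0,0,0],[0,0,0,0],[0,0,0,0],[0,0,0,0],[0,0,0,0],[0,0,0,0],[0,0,0,0]]
  ],
  "claw": -1
}}

```text
clock: 23.03
position: [0.5004, -0.2289, 0.0045]
tcp_rot: [0.997, -0.082, -0.0, -0.0]
contact_force: [-1.1, -0.9, 1.3]
width: 0.656
```

Emit:
{"fn": "drive_tool", "kwargs": {
  "targets": [
    [[0,0,-0.05,0],[0,0,-0.15,0],[0,0,-0.3,0],[0,0,-0.45,0],[0,0,-0.6,0],[0,0,-0.8,0],[0,0,-1,0],[0,0,-1,0],[0,0,-1,0]]
  ]
}}

```text
clock: 23.78
position: [0.5012, -0.2292, 0.2072]
tcp_rot: [0.997, -0.082, 0.002, 0.001]
contact_force: [0.0, -0.6, -1.4]
width: 0.652
```

```bash
python3 - <<'E'
from h import *
d=grab('wrist','w21.png')
p=d['s']['position']
print(d['s'])
overlay(d,[(p[:2],.031,p[2]+.016,(0,0,255))],(160,400,180,380),3,'o21w.png')
to((.55,-.12,.27),-75)
to((.633,.0055,.27),-60)
E
```

```text
{'clock': 23.7833, 'qpos': array([ 0.74151176,  0.31187937, -0.44725507,  1.7890506 ,  0.15286781,
        1.07047909,  0.07614468]), 'qvel': array([-0.00460891,  0.04873688,  0.01042705,  0.04760607,  0.00677344,
       -0.02770704, -0.00696333]), 'joint_efforts': array([ 5.34186652e-02, -7.48892570e+01, -6.39570639e+00, -4.49280882e+01,
       -3.11196595e-01,  6.92828279e-01,  2.04110099e-01]), 'position': array([ 0.50121872, -0.22919946,  0.20719269]), 'tcp_rot': array([ 9.96643100e-01, -8.18422244e-02,  1.88446608e-03,  9.10733968e-04]), 'contact_force': array([ 0.04116188, -0.61631069, -1.36409796]), 'ft_torque': array([-0.0141375 , -0.07297624,  0.03768129]), 'width': 0.6519609685511094}
pos [ 0.5004 -0.229   0.2054] tooly yaw -99.39 dist 0.136 -> frac [ 0.1563 -0.5777 -0.3234] turn -0.1355
pos [ 0.5004 -0.229   0.2054] tooly yaw -99.39 dist 0.277 -> frac [ 0.4634 -1.2645 -0.3235] turn -0.2188
```

View pics/o21w.png

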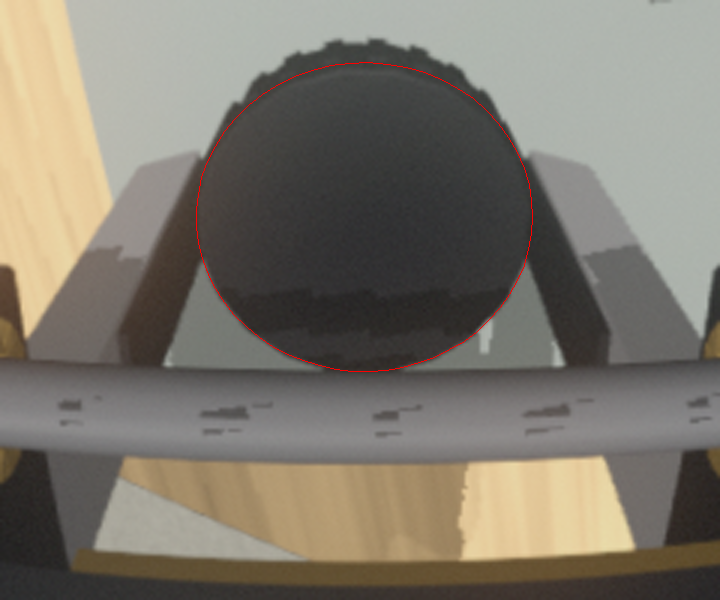

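Emit:
{"fn": "drive_tool", "kwargs": {
  "targets": [
    [[0.02,-0.06,-0.12,-0.02],[0.05,-0.14,-0.22,-0.04],[0.09,-0.24,-0.3,-0.06],[0.13,-0.35,-0.36,-0.08],[0.17,-0.47,-0.38,-0.1],[0.21,-0.58,-0.38,-0.12],[0.26,-0.7,-0.38,-0.14],[0.3,-0.82,-0.38,-0.16],[0.34,-0.92,-0.38,-0.18],[0.36,-0.98,-0.38,-0.2],[0.37,-1,-0.38,-0.22],[0.37,-1,-0.38,-0.22]]
  ]
}}

```text
clock: 24.83
position: [0.6058, -0.0422, 0.2789]
tcp_rot: [0.965, 0.263, -0.001, -0.001]
contact_force: [0.5, -0.2, -1.3]
width: 0.658
```

```bash
python3 - <<'E'
from h import *
s=grab('scene');
L=(.633,.0055)
C=[(L,.036,.109,(0,0,255)),(L,.025,.212,(255,0,255))]
overlay(s,C,(235,325,145,245),6,'o22s.png')
to((.633,.0055,.255),-60)
E
```

```text
pos [ 0.6056 -0.0432  0.2791] tooly yaw -59.78 dist 0.061 -> frac [ 0.2414 -0.1412  0.1204] turn 0.0012
```

View pics/o22s.png

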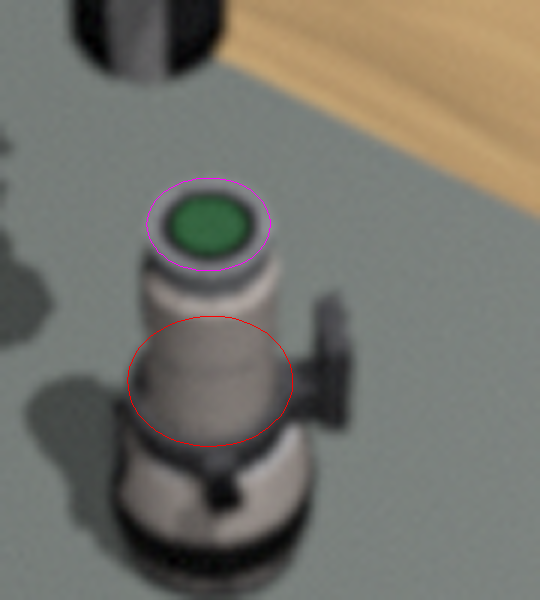

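Emit:
{"fn": "drive_tool", "kwargs": {
  "targets": [
    [[0.06,-0.03,0,0],[0.12,-0.07,0,0],[0.18,-0.1,0.03,0],[0.22,-0.13,0.06,0],[0.24,-0.141,0.1,0],[0.241,-0.141,0.14,0],[0.241,-0.141,0.18,0],[0.241,-0.141,0.18,0],[0.241,-0.141,0.18,0],[0.241,-0.141,0.18,0]]
  ]
}}

```text
clock: 25.72
position: [0.6335, 0.0045, 0.2447]
tcp_rot: [0.966, 0.26, 0.0, 0.0]
contact_force: [0.5, -0.6, -0.0]
width: 0.66
```

```bash
cat > ck2.py <<'E'
from h import *
import sys
n=sys.argv[1]
s=grab('scene');q=s['s'];p=q['position']
L=(.633,.0055)
C=[(L,.036,.109,(0,0,255)),(L,.025,.212,(255,0,255)),(p,.031,p[2]-.0045,(0,255,255)),(p,.031,p[2]+.0165,(0,255,0))]
overlay(s,C,(235,325,145,245),6,'o%ss.png'%n)
print('F',q['contact_force'],'M',q['ft_torque'],q['width'],q['clock'])
to((.633,.0055,.2015),-60)
E
python3 ck2.py 23
```

```text
F [ 0.47317764 -0.64045001 -0.00434007] M [-0.00090605 -0.15359327  0.01953263] 0.6604294153104946 25.7167
pos [0.6336 0.0046 0.2449] tooly yaw -59.83 dist 0.043 -> frac [-0.0004 -0.0057  0.217 ] turn 0.001
```

View pics/o23s.png

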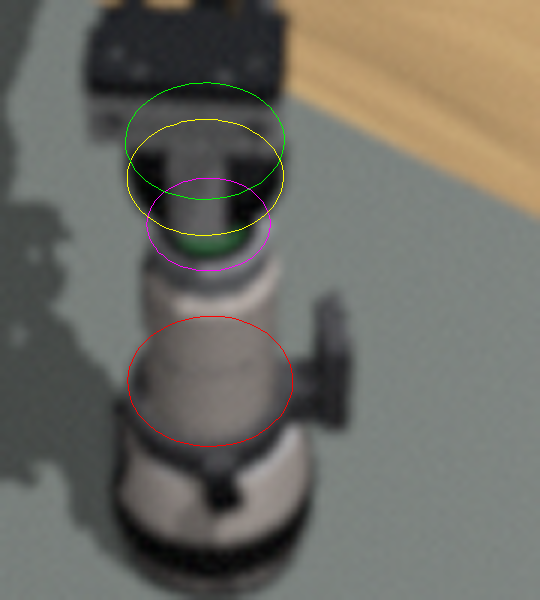

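Emit:
{"fn": "drive_tool", "kwargs": {
  "targets": [
    [[0,-0.003,0.015,0],[0,-0.005,0.03,0],[0,-0.005,0.045,0],[0,-0.005,0.06,0],[0,-0.005,0.075,0],[0,-0.005,0.09,0],[0,-0.005,0.105,0],[0,-0.005,0.12,0],[0,-0.005,0.135,0],[0,-0.005,0.15,0],[0,-0.005,0.15,0]]
  ]
}}

```text
clock: 26.68
position: [0.6327, 0.0058, 0.2138]
tcp_rot: [0.965, 0.261, -0.0, -0.0]
contact_force: [0.1, 0.0, -0.4]
width: 0.653
```

```bash
python3 ck2.py 24
```

```text
F [ 0.05396372  0.03322437 -0.35265017] M [-0.04077356 -0.07548712  0.00841177] 0.6530649018374116 26.6833
pos [0.6328 0.0058 0.2141] tooly yaw -59.79 dist 0.013 -> frac [-0.0001  0.0019  0.0632] turn 0.0012
```

View pics/o24s.png

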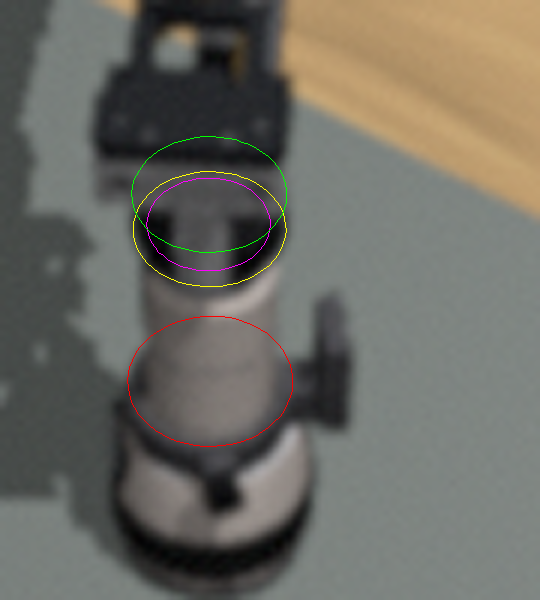

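Emit:
{"fn": "drive_tool", "kwargs": {
  "targets": [
    [[0,0,0.007,0],[0,0,0.014,0],[0,0,0.021,0],[0,0,0.028,0],[0,0,0.034,0],[0,0,0.034,0]]
  ]
}}

```text
clock: 27.23
position: [0.6329, 0.0059, 0.2074]
tcp_rot: [0.965, 0.261, -0.0, -0.0]
contact_force: [0.1, -0.1, -0.2]
width: 0.656
```

Emit:
{"fn": "drive_tool", "kwargs": {
  "targets": [
    [[0,0,0.006,0],[0,0,0.012,0],[0,0,0.018,0],[0,0,0.018,0]]
  ]
}}

```text
clock: 27.57
position: [0.6329, 0.0058, 0.2038]
tcp_rot: [0.965, 0.261, -0.0, -0.0]
contact_force: [0.2, -0.8, 0.2]
width: 0.66
```

Emit:
{"fn": "drive_tool", "kwargs": {
  "targets": [
    [[0,0,0.005,0],[0,0,0.01,0],[0,0,0.01,0]]
  ]
}}

```text
clock: 27.82
position: [0.6329, 0.0058, 0.2018]
tcp_rot: [0.965, 0.261, -0.0, -0.0]
contact_force: [0.2, -0.5, -1.1]
width: 0.657
```

Emit:
{"fn": "drive_tool", "kwargs": {
  "targets": [
    [[0,0,0.003,0],[0,0,0.006,0],[0,0,0.006,0]]
  ]
}}

```text
clock: 28.07
position: [0.6331, 0.0059, 0.2015]
tcp_rot: [0.965, 0.261, 0.0, 0.0]
contact_force: [-3.9, -0.1, 8.8]
width: 0.656
```

Emit:
{"fn": "drive_tool", "kwargs": {
  "targets": [
    [[0,0,-0.003,0],[0,0,-0.003,0]]
  ]
}}

```text
clock: 28.23
position: [0.633, 0.0058, 0.2016]
tcp_rot: [0.965, 0.261, 0.0, -0.0]
contact_force: [-0.2, 0.3, 0.3]
width: 0.656
```

Emit:
{"fn": "drive_tool", "kwargs": {
  "targets": [
    [[0,0,0,0],[0,0,0,0],[0,0,0,0],[0,0,0,0],[0,0,0,0],[0,0,0,0]]
  ],
  "claw": 1
}}

```text
clock: 28.73
position: [0.633, 0.0059, 0.2014]
tcp_rot: [0.965, 0.261, -0.0, -0.0]
contact_force: [0.1, -0.8, -0.3]
width: 0.995
```

Emit:
{"fn": "drive_tool", "kwargs": {
  "targets": [
    [[0,0,-0.03,0],[0,0,-0.1,0],[0,0,-0.22,0],[0,0,-0.4,0],[0,0,-0.6,0],[0,0,-0.7,0],[0,0,-0.7,0],[0,0,-0.7,0]]
  ]
}}

```text
clock: 29.4
position: [0.6333, 0.006, 0.3428]
tcp_rot: [0.965, 0.261, 0.001, 0.0]
contact_force: [-0.6, 0.3, -0.4]
width: 0.999
```

```bash
python3 - <<'E'
from h import *
s=grab('scene');d=grab('wrist','w25.png')
L=(.633,.0055)
C=[(L,.036,.109,(0,0,255)),(L,.031,.218,(0,255,0)),(L,.031,.197,(0,255,255))]
overlay(s,C,(235,325,145,245),6,'o25s.png')
overlay(d,C,(210,350,180,300),5,'o25w.png')
E
```

```text
(no output)
```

View pics/o25s.png

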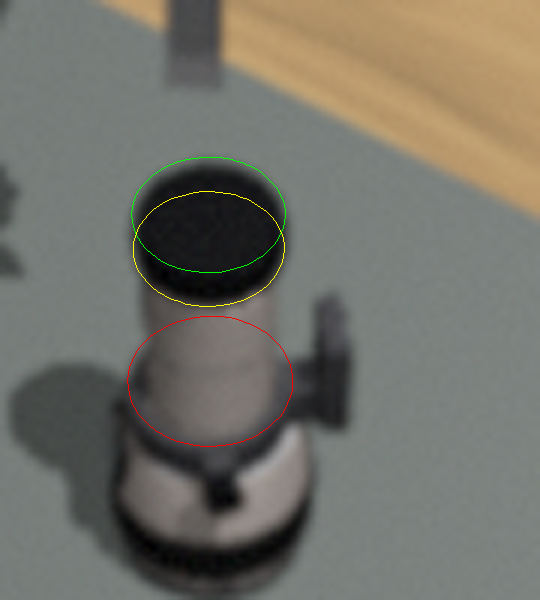

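View pics/o25w.png

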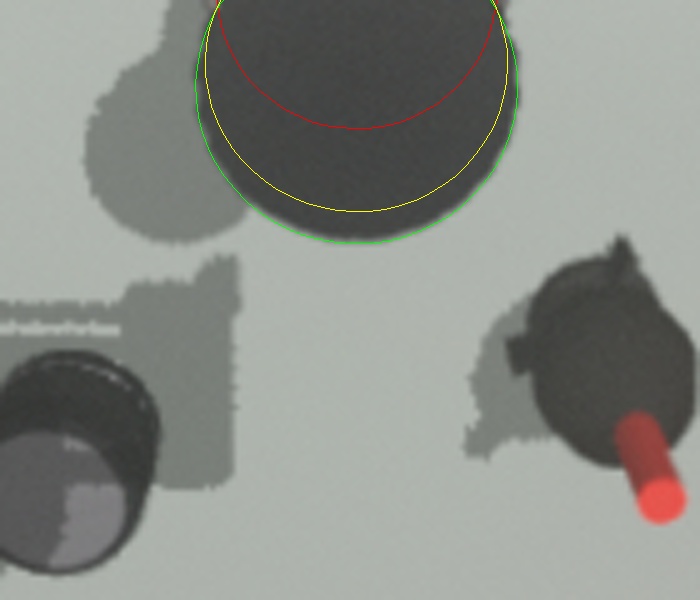

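Emit:
{"fn": "drive_tool", "kwargs": {
  "targets": [
    [[0,-0.15,-0.05,0],[0,-0.3,-0.1,0],[0,-0.45,-0.15,0],[0,-0.6,-0.2,0],[0,-0.75,-0.2,0],[0,-0.9,-0.2,0],[0,-1,-0.2,0],[0,-1,-0.2,0],[0,-1,-0.2,0]]
  ]
}}

```text
clock: 30.25
position: [0.5317, 0.1792, 0.3808]
tcp_rot: [0.965, 0.261, -0.001, 0.0]
contact_force: [-0.2, -0.8, -0.9]
width: 0.999
```

```bash
python3 - <<'E'
from h import *
s=grab('scene');d=grab('wrist','w26.png');t=grab('top','t26.png')
print(d['s']['position'],d['s']['clock'])
L=(.633,.0055)
C=[(L,.036,.109,(0,0,255)),(L,.031,.218,(0,255,0)),(L,.031,.197,(0,255,255))]
for u in [p for p in [proj(d,(*L,.218)),proj(t,(*L,.218))]]: print(u)
overlay(t,C,(235,325,165,255),6,'o26t.png')
E
```

```text
[0.53238749 0.1780795  0.3806703 ] 30.3
[281.04379369 339.88892425]
[281.46242927 205.45182572]
```

View pics/w26.png

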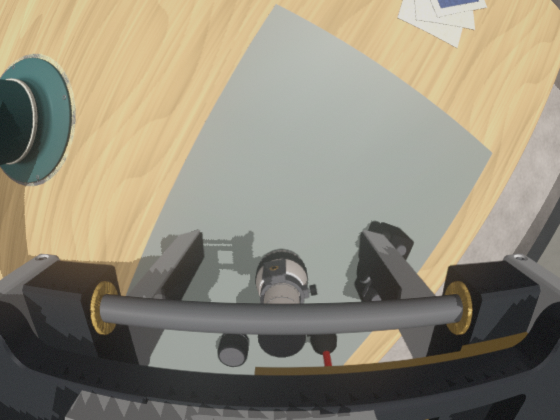

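View pics/o26t.png

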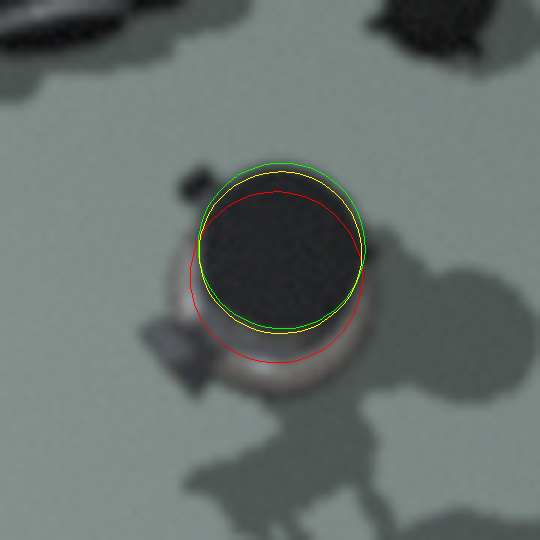

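```bash
python3 -c "
from cell import bot
print(bot.sense()['clock'],bot.sense()['contact_force']); print(bot.close_job())"
```

```text
30.4 [-0.74059429 -0.02972233 -0.07102419]
the job is handed in; nothing more can be done
None
```

The tripod collar is on the shoulder and the rear cap is over the mount. I handed the job in at 30.4 s of the 66 s allowed; it gave no verdict.

- **Collar:** The tool always points straight down, so I could not lean the gripper away as the text suggests. I gripped the foot high and slightly outward instead, to keep the gripper body clear of the barrel. I lowered the collar under control until it touched at about 84 mm, against 85 mm nominal. A short press reached about 14 N. After release the contact force read about zero.
- **Foot direction:** I measured the window at about −49°, and the index line agreed. The foot went on at about 131°, which is directly opposite, and the last top picture gave about 129°.
- **Cap:** It went down without force until it touched, with its rim at about 197 mm. I released it and moved the arm clear.
- **Last checks:** The top and wrist pictures show the cap centred to about 1 mm, and the lens is where it started. The camera, blower and short lens look unmoved, though I only checked them by eye.
- **Disagreement:** In the scene picture the cap's top edge looked 1–2 pixels (about 2–3 mm) lower than predicted, while its lower rim and the other two views matched. I put that down to blur on the dark part and did not test it further.

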